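Refit the dish steriliser's lamp tubes, load it and wind its timer

TASK

The steriliser's tray has been wiped out: first press every lamp tube lying on the board down into a lamp holder of its own until it snaps fully home between its spring clips, then fold the wire guard down flat over them. Next stand the plastic cup and the steel tumbler, whichever of them are on the dish stand, mouth down on the guard, and last wind the timer key clockwise, a part turn at a time, right up to its stop. Leave the other things where they are and let go of everything.

Things in the scene. Friction and masses are not known exactly. Their poses are not given: they have to be found in the camera images.
- steriliser: countertop dish steriliser, fixed: an open steel tray 194 mm deep (x), 264 mm wide (y), rim 82 mm high, with three lamp holders side by side inside; on its -y side a grey console, 108 mm wide, 60 mm high, with the timer. Origin: centre of the tray's underside, on the sill; x points from the front to the hinged rear rim, y along the row of holders, z up
- guard_handle (a point): middle of the guard's handle: a round steel bar, 10 mm thick, 100 mm long along the steriliser's y, on two legs 48 mm beyond the guard's front edge, in the guard's plane, 240 mm from its hinge line (along the steriliser's y at x = 100, z = 85 mm of its frame). Shut, the bar is 43 mm in front of the tray and 85 mm above the sill
- guard (a joint): angle of the wire guard (236 x 192 mm, 0.3 kg), rad: 0 = shut, lying level on the rim over the tubes, its upper face 88 mm above the sill; it starts standing open at 1.5 to 1.62, rising 325 mm above the sill 100 mm behind the middle of the holders: keep clear of it. Stiff hinge: it stays where it is left, about 2 to 4 N at the handle moves it
- timer (a joint): angle to which the timer is wound, rad: 0 = run down, 5.0 = fully wound, at its stop. Seen from above it winds clockwise, against a spring (0.05 N m at first, 0.08 N m near the stop); it stays where it is let go. It needs several part turns with a fresh grip each
- timer_key (a point): middle of the timer's key, a flat upright wing 50 mm long, 12 mm thick and 26 mm high on a round boss 42 mm across, on a vertical axis through this point; the point's x runs along the wing and turns with it (at 0 it is parallel to the steriliser's x). The wing's top is 13 mm above this point, the console's top 20 mm below it
- holder0 (a point): lamp holder 0, at y = 75 mm in the tray: where the middle of a fitted tube lies, 45 mm above the sill, 35 mm above the tray's floor; x runs along the tube. At each end: a white ceramic slot for the end cap (36 mm wide, sloping lead-ins), then a sprung steel leaf. The leaves' rolled lips, 9 mm above this point, are 144 mm apart at rest
- holder1 (a point): lamp holder 1, at y = 0 mm in the tray: where the middle of a fitted tube lies, 45 mm above the sill, 35 mm above the tray's floor; x runs along the tube. At each end: a white ceramic slot for the end cap (36 mm wide, sloping lead-ins), then a sprung steel leaf. A tube meets the lips 19 mm above its seat and spreads them
- holder2 (a point): lamp holder 2, at y = -75 mm in the tray: where the middle of a fitted tube lies, 45 mm above the sill, 35 mm above the tray's floor; x runs along the tube. At each end: a white ceramic slot for the end cap (36 mm wide, sloping lead-ins), then a sprung steel leaf. A straight push down of 10 to 20 N snaps the tube home over the last 10 mm
- tube0_mid (a point): centre of a loose lamp tube (0.07 kg): 150 mm long, clear glass 26 mm thick in the middle 104 mm, with square white ceramic end caps 32 x 32 mm (16 mm long) and chamfered metal ends (7 mm long, tapering from 32 to 8 mm). Its own x runs along the tube; both ends and all four sides are alike. Starts lying flat on a wooden board 22 mm thick. May be absent
- tube1_mid (a point): centre of a loose lamp tube (0.07 kg): 150 mm long, clear glass 26 mm thick in the middle 104 mm, with square white ceramic end caps 32 x 32 mm (16 mm long) and chamfered metal ends (7 mm long, tapering from 32 to 8 mm). Its own x runs along the tube; both ends and all four sides are alike. Starts lying flat on a wooden board 22 mm thick. May be absent
- tube2_mid (a point): centre of a loose lamp tube (0.07 kg): 150 mm long, clear glass 26 mm thick in the middle 104 mm, with square white ceramic end caps 32 x 32 mm (16 mm long) and chamfered metal ends (7 mm long, tapering from 32 to 8 mm). Its own x runs along the tube; both ends and all four sides are alike. Starts lying flat on a wooden board 22 mm thick. May be absent
- cup_mid (a point): white plastic cup standing mouth down on the dish stand's tray (9 mm above the sill): 90 mm high, 68 mm across at the mouth (below), 48 mm at its base (above), about 57 mm half-way; the point is on its axis half-way up, z points up while it stands mouth down. May be absent
- tumbler_mid (a point): steel tumbler standing mouth down on the dish stand's tray: 105 mm high, 64 mm across at the mouth (below), 50 mm at its base (above), about 57 mm half-way; point and axes as for the cup. May be absent
- dish_stand: fixed steel dish stand, 360 mm (x) by 170 mm (y), with a tray floor 9 mm and a rim 18 mm above the sill; its +x part from x = 93 mm on carries a rack with two plates on edge, 190 mm high. Origin: centre of its underside
- bowl: bystander: small steel bowl, 110 mm across, 45 mm high; origin at its underside
- soap: bystander: white washing-liquid bottle, 190 mm high; origin at its underside
- jar: bystander: glass jar, 110 mm high; origin at its underside
- spoon: bystander: steel spoon lying down, 180 mm long; origin at its underside
- brush: bystander: washing-up brush lying down, 200 mm long; origin at its underside
- mug: bystander: white ceramic mug, 85 mm high; origin at its underside
- scrubber: bystander: scrubbing pad, 100 x 65 x 30 mm; origin at its underside
Not all that is in view belongs to the job. What is shaped like the part that bears tube0_mid but green, orange or turquoise is not meant.

How it is judged:
By the outcome, as a careful person would: the job done as asked, in the order asked, and still so for the second after the job is handed in, with the robot touching nothing.
Of tube0, tube1, tube2 only 2 to 3 are there at a start; the rules pass over those that are not, and their reading is None.
Of cup, tumbler only 1 to 2 are there at a start; the rules pass over those that are not, and their reading is None.
At some moment in a run one of tube0, tube1, tube2 may be knocked a few centimetres aside while the robot is not near it.
It also fails if it takes over 210 s, if anything falls off the work surface, if the arm or the gripper's body presses on something with over 40 N, if the wrist force passes 120 N, or if a joint passes its speed limit or range.

ROBOT

A 6-joint arm with a two-finger parallel gripper is mounted at the origin on the work surface. World frame = base frame: x ahead of the robot, y to its left, z up, the work surface at z = 0. Lengths are in mm, angles in rad, forces in N, time in s.
With the tool pointing down it reaches from about 400 to 925 mm from the base axis. Payload 12.5 kg.
Tool frame: the origin (TCP) lies between the finger pads; the fingertips stand 25 mm ahead of it and the grasp point (between the pads) lies 6 mm ahead of it; z points along the fingers, y is the line along which they close (so a half turn about z gives the same grasp; the last joint's range is limited). The gripper opens to 95 mm and grips with 3 to 60 N. Pads are 20 mm wide; open, the fingers measure 119 mm over their backs; the gripper's body (75 mm by 180 mm) begins 59 mm behind the grasp point.
Start: joints at [-1.225, 0.491, 1.559, -0, 1.092, -0.106], TCP at [272.891, -562.298, 203.061] pointing down, gripper open.
Joint ranges: [-3.1, 3.1], [-0.84, 2.19], [0.05, 2.79], [-1.13, 4.28], [0.06, 2.93], [-2.69, 2.69]. Speed limits (rad/s): [2.22, 2.22, 2.79, 3.14, 3.14, 3.14].

INTERFACE

Orientations are given as [roll, pitch, yaw] about the fixed x, y, z axes, in that order (R = Rz(yaw) Ry(pitch) Rx(roll)).
In Python, from cell import state, read_camera, job_done, cut_out gives the robot as it stands. The module is installed in compiled form; this text tells all that it offers.
- The arm moves only by the tool jog_arm, never from a script. Its argument "motion" is a list of rows, each a list of 2 entries, a list of its own where there are three numbers: the shift along the tool's x, y, z in mm, then the turn about the tool's z in rad. A call has 1 to 5 rows; each row is the pose to reach, as a shift and turn from the pose commanded when the call began, along the tool's axes at that moment; what a row does not reach only later rows make up. A row lasts 1/10 s, in which the tool goes at most 50 mm and 8.59 degrees, less where a joint would pass 70% of its speed; a pose out of reach is approached as far as the arm can. A call with a gripper value outside its range is refused whole. "grip" is the closure, from 0 (fully open) to 1 (shut), set as the call begins (left out, the last holds). The fingers move at their own pace and stop on an object; the grip force is fixed at half the most. Time passes only in rows, so rows that repeat a pose let the fingers close. It gives the time, the measured TCP pose, the force, the opening and the grip force at its end, in the units of the state.
- state(): the state, without advancing time (a new reading comes with each control period).
- read_camera(name): name is "scene" or "top" or "wrist"; returns a dict with "img" (480x640x3 uint8, blue, green, red), "vertical_fov" (degrees; the focal length in pixels is half the picture's height over the tangent of half this angle, whatever the lens; pixels are square), "cx", "cy" (the principal point, pixels), "k1" (the pictures are not rectified: a ray, as slopes to the right and down, at radius r is drawn at 1 + k1 r^2 times it, then the intrinsics apply), "extrinsics" (4x4, takes a point from camera to world coordinates). Camera axes: x right, y up, looking along -z (the intrinsics and any distortion apply to the point x, -y, -z); pixel columns grow to the right and rows downward; lengths in mm; the calibration is good to about 2 mm. A picture is of the moment at which its call begins. There is no depth.
- job_done(): hands the job in; it is judged then, once.
Trained networks look in a picture, given as the dict that the camera call returned (one of the last four; its "shot" number tells which), for a name from the list of things; names that differ only in an ending like _2 or _b are one class to them, and where a whole thing is asked for, a point or a joint stands for the part that bears it (a point fixed in the world has none). Each returns a list of dicts, best first, with "p" (0 to 1); they miss things now and then, are a little off and sometimes report something else, mostly with a low value. They report only what shows in the picture. A call takes as long as a camera call. They do not tell look-alikes from the thing itself.
- cut_out(name, picture): "region" (480x640 bool, what is visible of it) and "box" ([left, top, right, bottom] in pixels, round what is visible of it).
The state is a dict: "t": time; "joints": joint angles; "qvel": joint speeds; "tau": joint torques, N m; "eef_pos": TCP position; "tcp_rot": TCP orientation; "ft_force": force on the tool from outside, world axes, zero at the start; "moment": the same for the moment, N m; "opening": opening from 0.0 (shut) to 1.0 (fully open); "grip_force": force on a finger pad.
Only numpy, scipy, OpenCV 4.12 (cv2) and the standard library are available. Lean on these libraries where they do the work, as an engineer would, in place of code of your own. Each camera call takes 0.05 s, during which the arm holds its last target. There are 200 camera calls.

## Working session

There is one attempt and no reset: what is moved stays moved. The work goes in short steps, Python scripts to look and compute and a tool call to move; the robot and the scene stay as the last step left them, time stands still between calls to the robot, and variables do not carry over. Pictures are saved under pics/ and viewed, at most 14 in all, crops included, and the job is handed in when it is done.

Besides the shell and the picture viewer there is one more tool, called by a JSON object that holds its "fn" and its "kwargs". jog_arm: Moves the arm, as the interface text tells. Its arguments: {"type":"object","properties":{"motion":{"type":"array"},"grip":{"type":"number"}},"required":["motion"]}

```bash
mkdir -p pics
cat > h.py <<'E'
import numpy as np, cv2, pickle, os
from cell import state, read_camera, cut_out
def K(p):
    f=240/np.tan(np.radians(p["vertical_fov"])/2); return f
def ray(p,u,v):
    f=K(p); x=(u-p["cx"])/f; y=(v-p["cy"])/f
    rd=np.hypot(x,y); r=rd
    for _ in range(20): r=rd/(1+p["k1"]*r*r)
    s=r/rd if rd>0 else 1
    E=np.array(p["extrinsics"]); d=E[:3,:3]@np.array([x*s,-y*s,-1]); return E[:3,3],d
def onz(p,u,v,z):
    o,d=ray(p,u,v); return o+d*(z-o[2])/d[2]
def proj(p,X):
    E=np.array(p["extrinsics"]); c=E[:3,:3].T@(np.array(X,float)-E[:3,3]); x=c[0]/-c[2]; y=-c[1]/-c[2]
    s=1+p["k1"]*(x*x+y*y); f=K(p); return np.array([p["cx"]+f*x*s,p["cy"]+f*y*s])
def tri(obs):
    A=np.zeros((3,3));b=np.zeros(3)
    for p,u,v in obs:
        o,d=ray(p,u,v); d=d/np.linalg.norm(d); M=np.eye(3)-np.outer(d,d); A+=M;b+=M@o
    X=np.linalg.solve(A,b); return X,[np.linalg.norm(np.cross(X-o,d/np.linalg.norm(d))) for o,d in [ray(*q) for q in obs]]
def cen(r):
    ys,xs=np.nonzero(r); return xs.mean(),ys.mean()
E
cat > a.py <<'E'
from h import *
s=state(); print(s["eef_pos"],s["tcp_rot"],s["t"])
for c in ["scene","top","wrist"]:
    p=read_camera(c); cv2.imwrite(f"pics/{c}0.png",p["img"]); pickle.dump(p,open(f"{c}0.pkl","wb"))
    print(c,p["vertical_fov"],p["cx"],p["cy"],p["k1"],np.round(p["extrinsics"],3).tolist())
    if c!="wrist":
        for n in ["steriliser","tube0_mid","cup_mid","tumbler_mid","timer_key","guard_handle","dish_stand"]:
            for d in cut_out(n,p)[:5]:
                print(n,round(d["p"],2),d["box"],np.round(cen(d["region"])))
E
python3 a.py
```

```text
[ 272.81516191 -562.03878114  202.48758571] [-3.14055366e+00 -1.24544911e-04  4.51786526e-01] 0.0
scene 45.90059493889356 319.78625524762765 241.21315231514848 -0.027051499592403105 [[0.793, -0.481, 0.374, 1123.738], [0.609, 0.622, -0.492, -720.68], [0.005, 0.618, 0.786, 1381.883], [0.0, 0.0, 0.0, 1.0]]
steriliser 0.95 [246.2, 211.0, 380.4, 353.8] [315. 282.]
steriliser 0.37 [398.1, 246.1, 429.8, 289.6] [413. 267.]
tube0_mid 0.87 [289.6, 154.1, 308.0, 186.3] [299. 170.]
tube0_mid 0.82 [236.6, 238.4, 285.2, 262.2] [259. 252.]
tube0_mid 0.69 [352.0, 128.4, 389.7, 149.5] [369. 137.]
tube0_mid 0.67 [350.5, 177.8, 377.8, 210.5] [362. 194.]
tube0_mid 0.28 [336.2, 163.0, 360.1, 198.0] [348. 181.]
cup_mid 0.94 [205.8, 356.9, 229.9, 391.7] [217. 376.]
cup_mid 0.49 [246.0, 208.5, 383.0, 353.2] [315. 281.]
timer_key 0.46 [262.5, 289.9, 276.5, 312.1] [268. 300.]
timer_key 0.32 [202.9, 356.3, 232.2, 392.6] [217. 376.]
guard_handle 0.64 [369.0, 188.9, 394.5, 219.8] [381. 202.]
guard_handle 0.6 [325.0, 208.9, 384.8, 310.4] [357. 249.]
guard_handle 0.36 [313.5, 366.3, 357.2, 409.0] [334. 385.]
dish_
[... 547 characters left out ...]
338.1, 283.3, 379.4, 313.6] [360. 296.]
cup_mid 0.96 [467.6, 225.2, 488.7, 243.5] [476. 235.]
timer_key 0.73 [396.7, 232.5, 407.6, 250.0] [403. 241.]
guard_handle 0.66 [300.9, 173.7, 384.2, 197.8] [345. 186.]
guard_handle 0.35 [298.5, 179.0, 418.8, 264.4] [357. 225.]
guard_handle 0.16 [213.5, 272.9, 261.7, 289.9] [235. 279.]
dish_stand 0.83 [451.1, 171.7, 513.8, 285.4] [482. 225.]
dish_stand 0.55 [214.6, 269.5, 261.4, 288.3] [237. 279.]
dish_stand 0.26 [302.2, 175.8, 420.6, 264.4] [357. 225.]
wrist 62.07797989796223 317.70883821013706 248.4532037276515 0.028795467739944906 [[0.437, 0.864, 0.249, 342.632], [-0.899, 0.42, 0.122, -527.889], [0.001, -0.277, 0.961, 386.167], [0.0, 0.0, 0.0, 1.0]]
```

View pics/scene0.png

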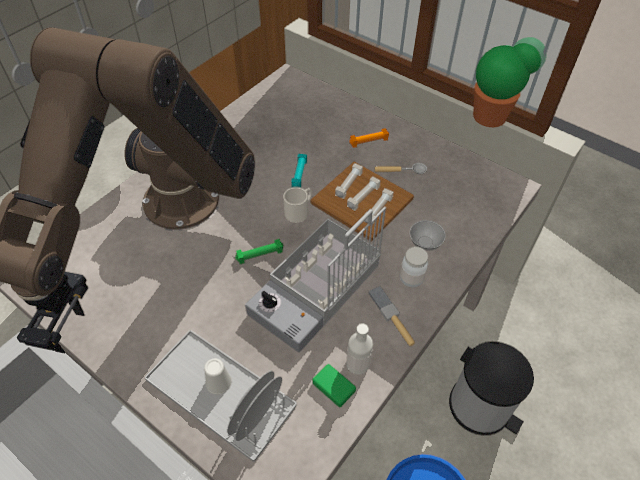

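View pics/top0.png

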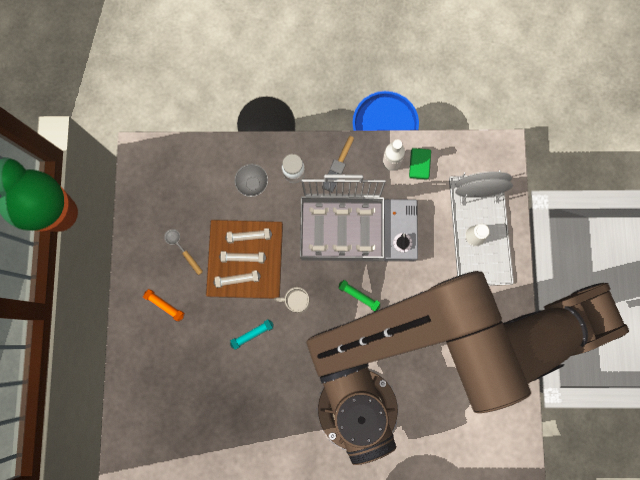

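```bash
cat > b.py <<'E'
from h import *
t=pickle.load(open("top0.pkl","rb")); s=pickle.load(open("scene0.pkl","rb"))
for (a,b) in [((248,236),(382,205)),((241,257),(364,193)),((236,279),(349,180))]:
    print("tube tri",np.round(tri([(t,*a),(s,*b)])[0]),"on38",np.round(onz(t,*a,38)))
print("cup",np.round(tri([(t,478,234),(s,216,371)])[0]), np.round(onz(t,481,230,99)))
print("key tri",np.round(tri([(t,403,241),(s,268,300)])[0]))
for n,(u,v,z) in dict(fl=(301,258,82),fr=(384,258,82),bl=(303,198,82),br=(384,198,82),c_fr=(418,259,60),c_br=(418,201,60)).items(): print(n,np.round(onz(t,u,v,z)))
g=t["img"]; c=cv2.resize(g[165:305,200:430],None,fx=3.45,fy=3.45,interpolation=cv2.INTER_CUBIC); cv2.imwrite("pics/tc.png",c)
E
python3 b.py
```

```text
tube tri [547. 353.  37.] on38 [541. 348.  38.]
tube tri [474. 370.  32.] on38 [473. 369.  38.]
tube tri [403. 384.  36.] on38 [402. 384.  38.]
cup [ 541. -383.   60.] [ 546. -385.   99.]
key tri [ 516. -147.   73.]
fl [463. 175.  82.]
fr [462. -84.  82.]
bl [655. 169.  82.]
br [654. -88.  82.]
c_fr [ 461. -193.   60.]
c_br [ 648. -198.   60.]
```

View pics/tc.png

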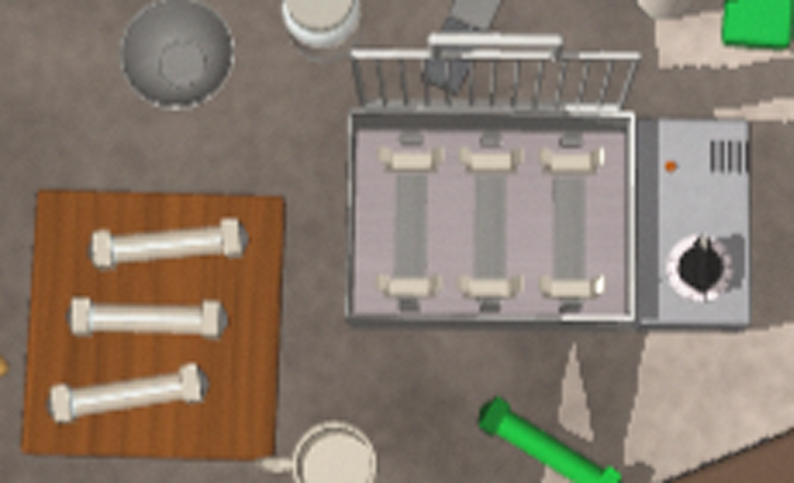

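```bash
cat > go.py <<'E'
import sys
from h import *
from scipy.spatial.transform import Rotation as Ro
def pos():
    s=state(); return np.array(s["eef_pos"]),np.array(s["tcp_rot"])
def plan(wps,start=None):
    p,r=start or pos(); R=Ro.from_euler("xyz",r).as_matrix(); y0=np.arctan2(R[1,0],R[0,0])
    for w in wps:
        R=Ro.from_euler("xyz",[np.pi,0,y0]).as_matrix()
        d=R.T@(np.array(w[:3])-p); tz=-((w[3]-y0+np.pi)%(2*np.pi)-np.pi)
        print(w,"->",np.round(d,1).tolist(),round(tz,3),"rows>=",max(np.linalg.norm(d)/50,abs(tz)/.15).round(1))
        p=np.array(w[:3],float); y0=w[3]
if __name__=="__main__":
    W=[[float(a) for a in q.split(",")] for q in sys.argv[1:]]
    s=state(); print(np.round(s["t"],2),np.round(s["eef_pos"],1),np.round(s["tcp_rot"],3),np.round(s["joints"],2),np.round(s["ft_force"],1),s["opening"],s["grip_force"]); plan(W)
E
python3 go.py 400,-350,280,0.4518 480,-150,300,0.9 470,80,300,1.5708 440,330,330,1.5708
```

```text
0.85 [ 272.9 -562.3  203.1] [ 3.141 -0.     0.452] [-1.22  0.49  1.56  0.    1.09 -0.11] [-0.8  0.4  0.1] 1.000825019061794 0.0
[400.0, -350.0, 280.0, 0.4518] -> [207.0, -135.5, -76.9] -0.0 rows>= 5.2
[480.0, -150.0, 300.0, 0.9] -> [159.3, -145.0, -20.0] -0.448 rows>= 4.3
[470.0, 80.0, 300.0, 1.5708] -> [173.9, -150.8, -0.0] -0.671 rows>= 4.6
[440.0, 330.0, 330.0, 1.5708] -> [250.0, -30.0, -30.0] -0.0 rows>= 5.1
```

{"fn": "jog_arm", "kwargs": {"motion": [[[205,-135,-77],0],[[205,-135,-77],0],[[205,-135,-77],0],[[205,-135,-77],0],[[205,-135,-77],0]]}}

```text
t: 1.35
eef_pos: [395.4, -355.6, 278.6]
tcp_rot: [3.141, -0.0, 0.451]
ft_force: [0.8, -0.2, 0.5]
opening: 0.999
grip_force: 0.0
```

{"fn": "jog_arm", "kwargs": {"motion": [[[160,-145,-20],-0.45],[[160,-145,-20],-0.45],[[160,-145,-20],-0.45],[[160,-145,-20],-0.45],[[160,-145,-20],-0.45]]}}

```text
t: 1.85
eef_pos: [476.4, -153.5, 298.6]
tcp_rot: [3.141, -0.001, 0.905]
ft_force: [-0.2, -1.3, -0.7]
opening: 0.999
grip_force: 0.0
```

{"fn": "jog_arm", "kwargs": {"motion": [[[174,-151,0],-0.67],[[174,-151,0],-0.67],[[174,-151,0],-0.67],[[174,-151,0],-0.67],[[174,-151,0],-0.67]], "grip": 0.4}}

```text
t: 2.35
eef_pos: [464.3, 76.0, 298.1]
tcp_rot: [3.141, -0.0, 1.579]
ft_force: [-0.0, -0.9, -1.2]
opening: 0.639
grip_force: 0.0
```

{"fn": "jog_arm", "kwargs": {"motion": [[[245,-30,-30],0],[[245,-30,-30],0],[[245,-30,-30],0],[[245,-30,-30],0],[[245,-30,-30],0]]}}

```text
t: 2.85
eef_pos: [434.0, 320.2, 328.3]
tcp_rot: [3.141, -0.0, 1.572]
ft_force: [0.8, -1.6, 1.1]
opening: 0.602
grip_force: 0.0
```

```bash
cat > tubes.py <<'E'
import sys
from go import *
nm=sys.argv[1]
read_camera("wrist") if False else None
p=read_camera("wrist"); pickle.dump(p,open("w.pkl","wb")); im=p["img"].copy()
for d in cut_out("tube0_mid",p):
    r=d["region"]
    if d["p"]<.25: continue
    col=im[r].mean(0); sat=np.ptp(col)
    ys,xs=np.nonzero(r); (cx,cy),(w,h),an=cv2.minAreaRect(np.c_[xs,ys].astype(np.float32))
    bp=cv2.boxPoints(((cx,cy),(w,h),an)); e=[np.linalg.norm(bp[1]-bp[0]),np.linalg.norm(bp[2]-bp[1])]
    m=[(bp[0]+bp[1])/2,(bp[2]+bp[3])/2] if e[0]<e[1] else [(bp[1]+bp[2])/2,(bp[3]+bp[0])/2]
    A,B=[onz(p,*q,38) for q in m]; v=B-A
    a=np.arctan2(v[1],v[0])%np.pi
    print(round(d["p"],2),"px",round(cx),round(cy),"col",np.round(col),"mid",np.round((A+B)/2,1),"len",round(np.linalg.norm(v)),"yaw",round(a,3))
    cv2.polylines(im,[bp.astype(int)],True,(0,0,255),1)
cv2.imwrite(f"pics/{nm}.png",im)
E
python3 tubes.py w1
```

```text
0.83 px 151 186 col [137. 140.  20.] mid [239.2 335.7  38. ] len 143 yaw 2.104
0.66 px 352 161 col [158. 169. 171.] mid [473.6 363.5  38. ] len 151 yaw 1.533
```

View pics/w1.png

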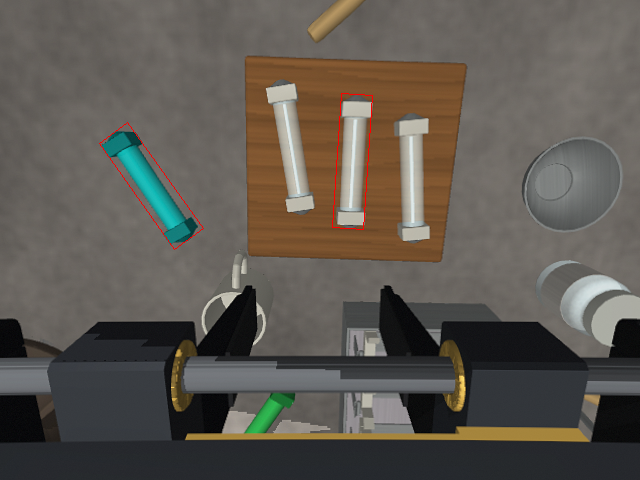

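```bash
cat > tubes.py <<'E'
import sys
from go import *
def find(p):
    im=p["img"]; out=[]
    hsv=cv2.cvtColor(im,cv2.COLOR_BGR2HSV)
    board=((hsv[...,0]<22)&(hsv[...,1]>90)&(hsv[...,2]>50)).astype(np.uint8)
    n,l,st,_=cv2.connectedComponentsWithStats(board); k=1+np.argmax(st[1:,4]); cs,_=cv2.findContours((l==k).astype(np.uint8),0,2)
    bm=np.zeros(l.shape,np.uint8); cv2.fillPoly(bm,[cv2.convexHull(max(cs,key=cv2.contourArea))],1)
    t=cv2.morphologyEx(((hsv[...,1]<70)&(bm>0)).astype(np.uint8),cv2.MORPH_OPEN,np.ones((3,3)))
    n,l,st,_=cv2.connectedComponentsWithStats(t)
    for k in range(1,n):
        if st[k,4]<800: continue
        ys,xs=np.nonzero(l==k); R=cv2.minAreaRect(np.c_[xs,ys].astype(np.float32)); bp=cv2.boxPoints(R)
        e=[np.linalg.norm(bp[1]-bp[0]),np.linalg.norm(bp[2]-bp[1])]
        m=[(bp[0]+bp[1])/2,(bp[2]+bp[3])/2] if e[0]<e[1] else [(bp[1]+bp[2])/2,(bp[3]+bp[0])/2]
        A,B=[onz(p,*q,38) for q in m]; v=B-A; a=np.arctan2(v[1],v[0])%np.pi
        c=np.array(cen(l==k)); out.append((onz(p,*c,38),np.linalg.norm(v),a,c))
    return out
if __name__=="__main__":
    p=read_camera("wrist"); pickle.dump(p,open("w_%s.pkl"%sys.argv[1],"wb"))
    cv2.imwrite(f"pics/{sys.argv[1]}.png",p["img"])
    for c,L,a,px in find(p): print(np.round(px),"mid",np.round(c,1),"len",round(L),"yaw",round(a,3))
E
python3 tubes.py w2; python3 go.py 465,310,200,1.571 473,365,90,1.54
```

```text
[291. 148.] mid [402.3 384.9  38. ] len 151 yaw 1.729
[353. 163.] mid [474.2 368.1  38. ] len 151 yaw 1.529
[412. 180.] mid [543.8 349.3  38. ] len 151 yaw 1.654
3.0 [433.9 320.3 327.7] [ 3.142 -0.     1.576] [ 0.51  0.26  1.58 -0.    1.3   0.51] [-0.3 -0.4  0.2] 0.599627179350418 0.0
[465.0, 310.0, 200.0, 1.571] -> [-10.5, 31.0, 127.7] 0.005 rows>= 2.6
[473.0, 365.0, 90.0, 1.54] -> [55.0, 8.0, 110.0] 0.031 rows>= 2.5
```

{"fn": "jog_arm", "kwargs": {"motion": [[[10,31,128],0.03],[[10,31,128],0.03],[[10,31,128],0.03],[[10,31,128],0.03],[[10,31,128],0.03]]}}

```text
t: 3.5
eef_pos: [466.0, 327.4, 200.6]
tcp_rot: [-3.141, 0.0, 1.541]
ft_force: [-0.2, 0.7, 1.1]
opening: 0.601
grip_force: 0.0
```

```bash
python3 tubes.py w3
python3 - <<'E'
from tubes import *
a=pickle.load(open("w_w2.pkl","rb"));b=pickle.load(open("w_w3.pkl","rb"))
for c,L,an,px in find(a):
  for c2,L2,an2,q in find(b):
    if np.linalg.norm(c-c2)<30: print(tri([(a,*px),(b,*q)]))
E
python3 go.py 474,368,70,1.53 474,368,49,1.53
```

```text
[240. 159.] mid [401.7 386.7  38. ] len 152 yaw 1.739
[326. 177.] mid [474.  369.1  38. ] len 152 yaw 1.548
[407. 197.] mid [543.6 350.5  38. ] len 151 yaw 1.647
(array([402.30991728, 385.89413711,  40.32544979]), [np.float64(0.949657467093493), np.float64(0.949657467093454)])
(array([474.30745984, 368.28137281,  34.07751028]), [np.float64(0.45689067780199744), np.float64(0.4568906778019102)])
(array([548.58592398, 346.98747342,  16.5139766 ]), [np.float64(0.23691259672555817), np.float64(0.2369125967255138)])
3.55 [466.3 327.8 201.6] [ 3.140e+00 -1.000e-03  1.541e+00] [ 0.5   0.41  1.7  -0.    1.03  0.53] [-0.4 -0.1  0.2] 0.5997622845753764 0.0
[474.0, 368.0, 70.0, 1.53] -> [40.4, 6.5, 131.6] 0.011 rows>= 2.8
[474.0, 368.0, 49.0, 1.53] -> [0.0, -0.0, 21.0] -0.0 rows>= 0.4
```

{"fn": "jog_arm", "kwargs": {"motion": [[[40.5,6.5,80],0],[[40.5,6.5,115],0],[[40.5,6.5,140],0],[[40.5,6.5,151],0],[[40.5,6.5,151],0]]}}

```text
t: 4.05
eef_pos: [473.5, 368.3, 49.5]
tcp_rot: [-3.141, 0.0, 1.542]
ft_force: [0.1, 0.1, 0.6]
opening: 0.603
grip_force: 0.0
```

{"fn": "jog_arm", "kwargs": {"motion": [[[0,0,0],0],[[0,0,0],0],[[0,0,0],0],[[0,0,0],0],[[0,0,0],0]], "grip": 1}}

```text
t: 4.55
eef_pos: [473.5, 368.5, 49.5]
tcp_rot: [3.141, -0.0, 1.542]
ft_force: [0.2, 0.3, -0.0]
opening: 0.238
grip_force: 0.0
```

{"fn": "jog_arm", "kwargs": {"motion": [[[0,0,-30],0],[[0,0,-60],0],[[0,0,-110],0],[[0,0,-150],0],[[0,0,-150],0]]}}

```text
t: 5.05
eef_pos: [475.0, 369.6, 204.5]
tcp_rot: [3.134, -0.005, 1.542]
ft_force: [0.9, -0.1, -0.7]
opening: 0.002
grip_force: 0.0
```

```bash
python3 go.py 440,200,230,2.3 440,40,260,3.1
```

```text
5.05 [475.  369.6 204.5] [ 3.134 -0.005  1.542] [ 0.55  0.45  1.62 -0.    1.06  0.58] [ 0.9 -0.1 -0.7] 0.0019004972474381686 0.0
[440.0, 200.0, 230.0, 2.3] -> [-170.5, -30.1, -25.5] -0.758 rows>= 5.1Traceback (most recent call last):
  File "go.py", line 15, in <module>
    s=state(); print(np.round(s["t"],2),np.round(s["eef_pos"],1),np.round(s["tcp_rot"],3),np.round(s["joints"],2),np.round(s["ft_force"],1),s["opening"],s["grip_force"]); plan(W)
                                                                                                                                                                           ~~~~^^^
  File "go.py", line 11, in plan
    print(w,"->",np.round(d,1).tolist(),round(tz,3),"rows>=",max(np.linalg.norm(d)/50,abs(tz)/.15).round(1))
                                                             ^^^^^^^^^^^^^^^^^^^^^^^^^^^^^^^^^^^^^^^^^^^
AttributeError: 'float' object has no attribute 'round'
```

```bash
sed -i 's|max(np.linalg.norm(d)/50,abs(tz)/.15).round(1)|round(float(max(np.linalg.norm(d)/50,abs(tz)/.15)),1)|' go.py; python3 tubes.py w4
```

```text
[234. 210.] mid [401.9 385.1  38. ] len 152 yaw 1.728
[360. 262.] mid [514.1 333.6  38. ] len 203 yaw 1.59
[261. 340.] mid [417.8 257.5  38. ] len 111 yaw 3.107
```

View pics/w4.png

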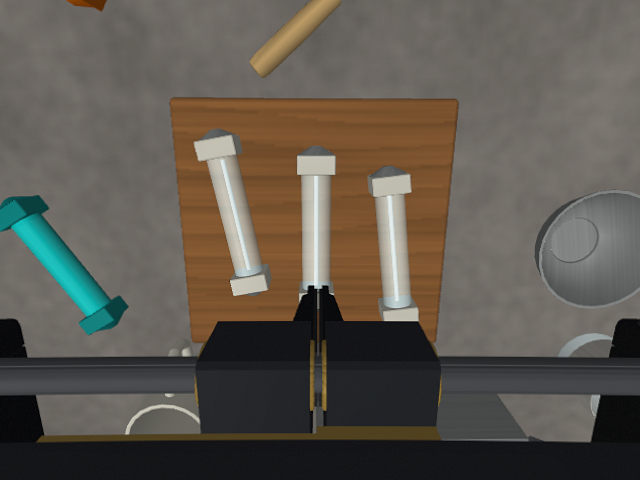

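{"fn": "jog_arm", "kwargs": {"motion": [[[-42,0,0],0],[[-42,0,0],0],[[-42,0,0],0],[[-42,0,0],0],[[-42,0,0],0]], "grip": 0.4}}

```text
t: 5.6
eef_pos: [472.0, 327.0, 198.2]
tcp_rot: [-3.141, 0.0, 1.542]
ft_force: [0.1, 0.7, -0.1]
opening: 0.365
grip_force: 0.0
```

```bash
python3 tubes.py w5; python3 go.py 474,367,48,1.53
```

```text
[233. 159.] mid [401.7 386.7  38. ] len 152 yaw 1.735
[319. 177.] mid [473.9 369.3  38. ] len 151 yaw 1.544
[401. 197.] mid [543.6 350.6  38. ] len 152 yaw 1.647
5.65 [472.  327.  198.3] [-3.141  0.     1.542] [ 0.49  0.42  1.69 -0.    1.03  0.52] [ 1.1  0.  -0.3] 0.40850271306289965 0.0
[474.0, 367.0, 48.0, 1.53] -> [40.1, 0.8, 150.3] 0.012 rows>= 3.1
```

{"fn": "jog_arm", "kwargs": {"motion": [[[41,1,40],0],[[41,1,80],0],[[41,1,115],0],[[41,1,140],0],[[41,1,149.5],0]]}}

```text
t: 6.15
eef_pos: [473.2, 367.3, 46.6]
tcp_rot: [-3.138, 0.002, 1.542]
ft_force: [0.1, 0.4, 0.4]
opening: 0.601
grip_force: 0.0
```

{"fn": "jog_arm", "kwargs": {"motion": [[[0,0,0],0],[[0,0,0],0],[[0,0,0],0],[[0,0,0],0],[[0,0,0],0]], "grip": 1}}

```text
t: 6.65
eef_pos: [474.6, 367.6, 50.2]
tcp_rot: [3.14, -0.001, 1.542]
ft_force: [0.2, 0.6, -0.1]
opening: 0.235
grip_force: 0.0
```

{"fn": "jog_arm", "kwargs": {"motion": [[[0,0,0],0],[[0,0,0],0],[[0,0,0],0]]}}

```text
t: 6.95
eef_pos: [474.4, 367.4, 49.4]
tcp_rot: [3.141, 0.0, 1.542]
ft_force: [0.3, 0.5, 0.2]
opening: 0.021
grip_force: 0.0
```

Run:
```python
from h import *
p=read_camera("scene"); c=p["img"][110:230,280:440]; w=read_camera("wrist")["img"]
cv2.imwrite("pics/m1.png",np.vstack([cv2.resize(c,(440,330),interpolation=cv2.INTER_CUBIC),w[200:470,100:540]]))
```

```text
(no output)
```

View pics/m1.png

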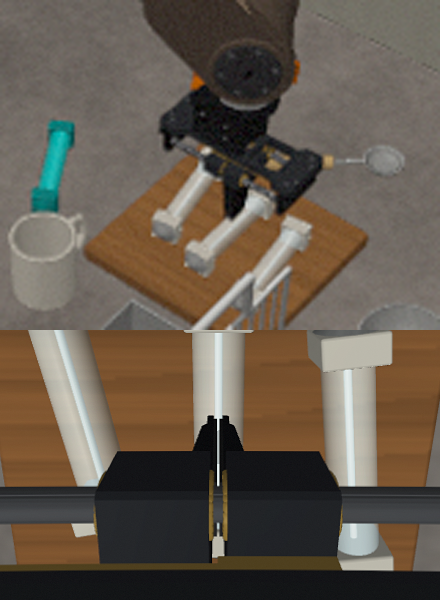

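Run:
```python
from h import *
p=read_camera("wrist"); s=state(); P=np.array(s["eef_pos"]); print(P)
for dz in [0,-6,-15,-25]: print(dz,proj(p,P+[0,10,dz]),proj(p,P+[0,-10,dz]))
q=read_camera("scene"); print(proj(q,P+[0,0,-25]),proj(q,P), [proj(q,[474,368+d,38]) for d in(-70,0,70)])
c=q["img"][130:220,320:410]; cv2.imwrite("pics/m2.png",np.hstack([cv2.resize(c,(400,400),interpolation=cv2.INTER_CUBIC),cv2.resize(p["img"][240:440,220:420],(400,400),interpolation=cv2.INTER_CUBIC)]))
```

```text
[474.33815235 367.41387209  49.27174882]
0 [318.29046502 278.96306036] [319.41334519 316.38259201]
-6 [318.27637002 274.7756427 ] [319.36806686 311.2532246 ]
-15 [318.25669096 268.9277728 ] [319.30474824 304.07817205]
-25 [318.23665719 262.97268631] [319.24016456 296.75737558]
[363.3445832  195.18789973] [363.84718534 189.90077005] [array([351.06054021, 204.89189792]), array([363.63679918, 192.14690836]), array([375.74258352, 179.87894257])]
```

View pics/m2.png

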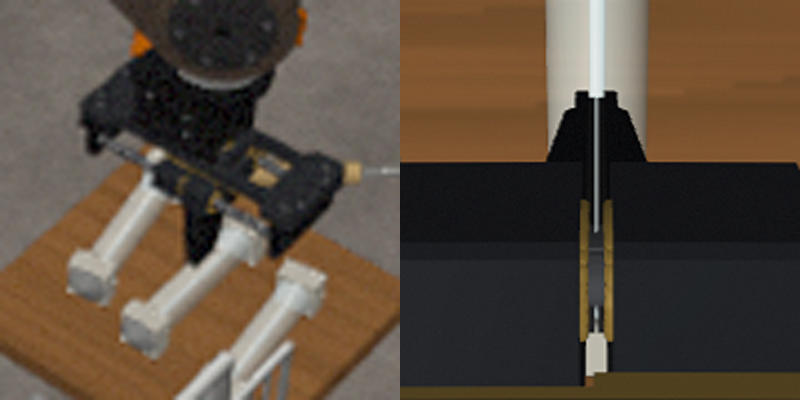

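Run:
```python
from h import *
p=pickle.load(open("w_w2.pkl","rb")); g=p["img"].max(2)
for r in range(276,322,4):
    d=np.nonzero(g[r]<45)[0]; d=d[(d>200)&(d<430)]
    runs=np.split(d,np.nonzero(np.diff(d)>2)[0]+1); print(r,[(int(a[0]),int(a[-1])) for a in runs if len(a)>2])
P=np.array([433.9,320.3,327.7])
for dz in (20,10,0,-10,-19,-25):
  print(dz,[np.round(proj(p,P+[sx*28.5,dy,dz])).astype(int).tolist() for dy in (10,-10) for sx in (-1,1)])
```

```text
276 []
280 []
284 []
288 [(245, 251), (384, 390)]
292 [(243, 255), (381, 392)]
296 [(237, 255), (381, 399)]
300 [(234, 255), (381, 402)]
304 [(230, 255), (380, 405)]
308 [(227, 255), (380, 409)]
312 [(224, 255), (380, 412)]
316 [(221, 255), (380, 415)]
320 [(218, 256), (379, 418)]
20 [[255, 299], [384, 300], [257, 340], [382, 340]]
10 [[259, 291], [381, 291], [260, 329], [379, 330]]
0 [[261, 283], [377, 283], [263, 320], [376, 321]]
-10 [[264, 276], [375, 276], [265, 312], [373, 312]]
-19 [[266, 270], [372, 271], [267, 305], [371, 305]]
-25 [[268, 267], [371, 267], [269, 300], [369, 301]]
```

{"fn": "jog_arm", "kwargs": {"motion": [[[0,0,-25],0],[[0,0,-25],0],[[0,0,-25],0],[[0,0,-25],0],[[0,0,-25],0]], "grip": 0.4}}

```text
t: 7.65
eef_pos: [474.0, 367.2, 73.6]
tcp_rot: [-3.141, 0.001, 1.542]
ft_force: [0.4, 0.1, -0.9]
opening: 0.363
grip_force: 0.0
```

{"fn": "jog_arm", "kwargs": {"motion": [[[0,0,0],0],[[0,0,0],0],[[0,0,0],0],[[0,0,15],0],[[0,0,25],0]]}}

```text
t: 8.15
eef_pos: [474.2, 367.3, 48.7]
tcp_rot: [-3.142, 0.0, 1.542]
ft_force: [0.0, -0.0, 0.5]
opening: 0.596
grip_force: 0.0
```

{"fn": "jog_arm", "kwargs": {"motion": [[[0,0,4],0],[[0,0,8],0],[[0,0,12],0],[[0,0,16],0],[[0,0,20],0]]}}

```text
t: 8.65
eef_pos: [474.4, 367.5, 29.2]
tcp_rot: [3.141, -0.0, 1.542]
ft_force: [0.2, -0.1, -0.3]
opening: 0.601
grip_force: 0.0
```

{"fn": "jog_arm", "kwargs": {"motion": [[[0,0,2],0],[[0,0,4],0],[[0,0,6],0],[[0,0,8],0],[[0,0,8],0]]}}

```text
t: 9.15
eef_pos: [474.3, 367.4, 21.1]
tcp_rot: [-3.141, 0.0, 1.542]
ft_force: [-0.8, 0.2, -0.5]
opening: 0.603
grip_force: 0.0
```

{"fn": "jog_arm", "kwargs": {"motion": [[[0,0,1],0],[[0,0,2],0],[[0,0,3],0],[[0,0,4],0],[[0,0,4],0]]}}

```text
t: 9.65
eef_pos: [474.3, 367.4, 17.2]
tcp_rot: [-3.141, 0.0, 1.542]
ft_force: [0.1, -0.3, 0.4]
opening: 0.598
grip_force: 0.0
```

{"fn": "jog_arm", "kwargs": {"motion": [[[0,0,1],0],[[0,0,2],0],[[0,0,3],0],[[0,0,3],0],[[0,0,3],0]]}}

```text
t: 10.15
eef_pos: [474.4, 367.4, 14.3]
tcp_rot: [-3.142, 0.0, 1.542]
ft_force: [-0.0, 0.3, -1.0]
opening: 0.601
grip_force: 0.0
```

Run:
```python
from h import *
s=state(); print(s["eef_pos"],s["ft_force"])
p=read_camera("scene")
c=p["img"][130:220,320:410]; cv2.imwrite("pics/m3.png",cv2.resize(c,(540,540),interpolation=cv2.INTER_CUBIC))
```

```text
[474.35975248 367.37739691  14.29065878] [-0.02116898  0.26794863 -0.96522086]
```

View pics/m3.png

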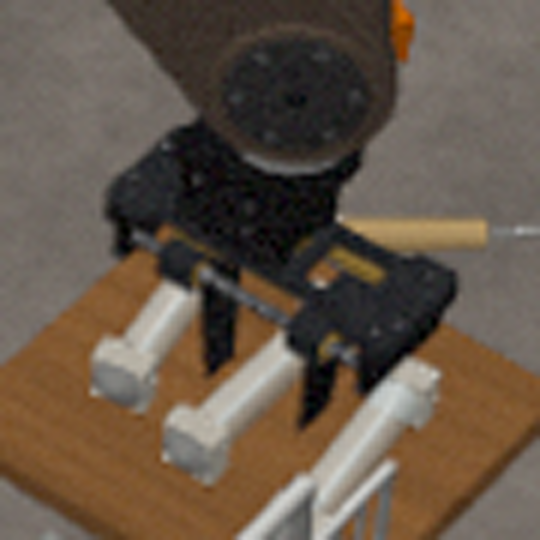

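{"fn": "jog_arm", "kwargs": {"motion": [[[0,0,0],0],[[0,0,0],0],[[0,0,0],0],[[0,0,0],0],[[0,0,0],0]], "grip": 1}}

```text
t: 10.7
eef_pos: [474.3, 367.4, 14.3]
tcp_rot: [3.142, 0.0, 1.542]
ft_force: [-0.5, -0.8, 1.2]
opening: 0.266
grip_force: 30.0
```

{"fn": "jog_arm", "kwargs": {"motion": [[[0,0,0],0],[[0,0,0],0],[[0,0,0],0]]}}

```text
t: 11.0
eef_pos: [474.4, 367.4, 14.3]
tcp_rot: [3.141, 0.0, 1.542]
ft_force: [0.4, -0.5, 0.0]
opening: 0.273
grip_force: 30.0
```

{"fn": "jog_arm", "kwargs": {"motion": [[[0,0,-15],0],[[0,0,-60],0],[[0,0,-110],0],[[0,0,-160],0],[[0,0,-200],0]]}}

```text
t: 11.5
eef_pos: [474.3, 367.4, 218.6]
tcp_rot: [3.139, -0.001, 1.542]
ft_force: [-0.1, 0.2, -0.1]
opening: 0.267
grip_force: 30.0
```

{"fn": "jog_arm", "kwargs": {"motion": [[[-200,20,-75],0],[[-200,20,-75],0],[[-200,20,-75],0],[[-200,20,-75],0],[[-200,20,-75],0]]}}

```text
t: 12.0
eef_pos: [488.7, 163.8, 292.2]
tcp_rot: [3.138, -0.0, 1.539]
ft_force: [-0.2, 0.9, -0.7]
opening: 0.269
grip_force: 30.0
```

{"fn": "jog_arm", "kwargs": {"motion": [[[-190,40,0],0],[[-190,40,0],0],[[-190,40,0],0],[[-190,40,0],0],[[-190,40,0],0]]}}

```text
t: 12.5
eef_pos: [523.5, -27.9, 289.6]
tcp_rot: [3.141, 0.001, 1.538]
ft_force: [0.2, 0.8, -0.3]
opening: 0.268
grip_force: 30.0
```

Run:
```python
from go import *
s=state(); print(s["eef_pos"],s["tcp_rot"],s["opening"])
p=read_camera("wrist"); pickle.dump(p,open("w_h.pkl","wb")); cv2.imwrite("pics/wh.png",p["img"])
for n,X in dict(h0=(558,118,45),h1=(558,43,45),fl=(462,175,82),bl=(655,172,82)).items(): print(n,proj(p,X))
```

```text
[523.46308216 -27.93800302 289.58528995] [3.14141568e+00 7.47820269e-04 1.53752164e+00] 0.26804216123838304
h0 [348.75909841  59.17438993]
h1 [349.45081998 139.25876441]
fl [237.70614675 -19.45580954]
bl [467.2606542 -24.858729 ]
```

View pics/wh.png

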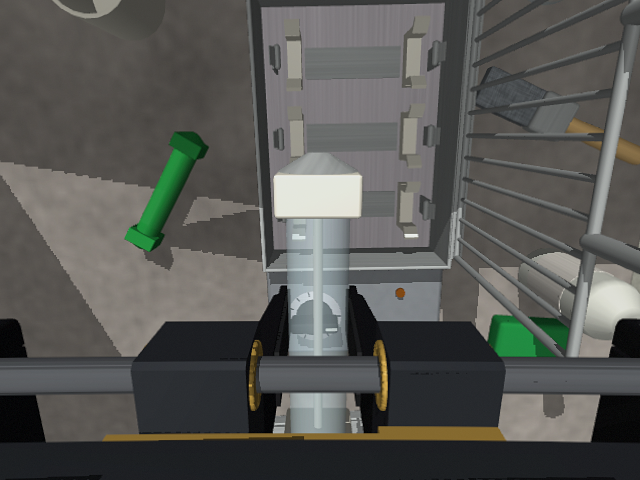

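```bash
python3 - <<'E'
from go import *
p=pickle.load(open("w_h.pkl","rb"))
def mid(a,b,z):
    A,B=onz(p,*a,z),onz(p,*b,z); v=B-A; return np.round((A+B)/2,1),round(np.hypot(*v[:2]),1),round(np.arctan2(v[1],v[0]),3)
print("leaf0",mid((277,57),(434,53),52),"leaf1",mid((282,137),(430,134),52))
print("strip0",mid((305,62),(398,62),11),"strip1",mid((308,137),(399,135),11))
print("cer0",mid((293,58),(413,56),50),"cer1",mid((296,133),(409,131),50))
t=pickle.load(open("top0.pkl","rb"));print(np.round([onz(t,200+a/3.45,165+b/3.45,50) for a,b in [(412,223),(492,224),(570,224)]],1))
g=p["img"]
# rim edges
print("rimL",[np.round(onz(p,x,y,82),1).tolist() for x,y in [(248,4),(263,266)]],"rimR",[np.round(onz(p,x,y,82),1).tolist() for x,y in [(476,4),(447,266)]])
E
python3 go.py 530,118,250,2.3 558,118,250,3.127
```

```text
leaf0 (array([563.7, 120.1,  52. ]), np.float64(150.0), np.float64(-0.012)) leaf1 (array([563.9,  46.5,  52. ]), np.float64(149.6), np.float64(-0.015))
strip0 (array([563.4, 120.5,  11. ]), np.float64(98.1), np.float64(-0.035)) strip1 (array([565. ,  45.7,  11. ]), np.float64(101.0), np.float64(-0.013))
cer0 (array([561.6, 118.9,  50. ]), np.float64(115.4), np.float64(-0.02)) cer1 (array([560.7,  50. ,  50. ]), np.float64(114.5), np.float64(-0.017))
[[558.6 117.7  50. ]
 [557.3  43.6  50. ]
 [557.  -28.6  50. ]]
rimL [[469.2, 157.6, 82.0], [464.7, -79.5, 82.0]] rimR [[664.2, 150.6, 82.0], [654.2, -85.7, 82.0]]
12.55 [523.1 -25.9 289.6] [-3.141 -0.     1.538] [-0.18  0.26  1.68  0.    1.2  -0.14] [-0.4  1.  -0.1] 0.2616843321137787 29.99977469444275
[530.0, 118.0, 250.0, 2.3] -> [144.0, 2.3, 39.6] -0.762 rows>= 5.1
[558.0, 118.0, 250.0, 3.127] -> [-18.7, 20.9, 0.0] -0.827 rows>= 5.5
```

{"fn": "jog_arm", "kwargs": {"motion": [[[144,2,20],-0.75],[[144,2,20],-0.75],[[144,2,20],-0.75],[[144,2,20],-0.75],[[144,2,20],-0.75]]}}

```text
t: 13.05
eef_pos: [528.2, 122.8, 269.4]
tcp_rot: [-3.141, -0.001, 2.302]
ft_force: [-0.9, -1.0, -0.0]
opening: 0.267
grip_force: 30.0
```

{"fn": "jog_arm", "kwargs": {"motion": [[[-19,20,0],-0.74],[[-19,20,0],-0.74],[[-19,20,0],-0.74],[[-19,20,0],-0.74],[[-19,20,0],-0.74]]}}

```text
t: 13.55
eef_pos: [556.0, 120.3, 269.7]
tcp_rot: [3.141, -0.0, 3.039]
ft_force: [0.5, 0.5, -0.6]
opening: 0.269
grip_force: 30.0
```

```bash
python3 go.py 562.5,119.5,120,3.125
```

```text
13.55 [556.  120.3 269.7] [ 3.141 -0.     3.039] [ 0.1   0.35  1.61  0.    1.18 -1.37] [ 0.5  0.5 -0.6] 0.26918761330541857 29.999146163463593
[562.5, 119.5, 120.0, 3.125] -> [-6.5, -0.1, 149.7] -0.086 rows>= 3.0
```

{"fn": "jog_arm", "kwargs": {"motion": [[[-6.5,0,50],-0.086],[[-6.5,0,100],-0.086],[[-6.5,0,145],-0.086],[[-6.5,0,180],-0.086],[[-6.5,0,185],-0.086]]}}

```text
t: 14.05
eef_pos: [560.8, 119.2, 81.2]
tcp_rot: [-3.141, -0.006, 3.119]
ft_force: [-0.2, -0.1, -0.2]
opening: 0.266
grip_force: 30.0
```

Run:
```python
from go import *
s=state(); print(s["eef_pos"],s["tcp_rot"],s["opening"])
p=read_camera("wrist"); pickle.dump(p,open("w_i.pkl","wb")); cv2.imwrite("pics/wi.png",p["img"])
```

```text
[560.83941515 119.15549537  81.18672543] [-3.1409759  -0.00631589  3.11900674] 0.26630984714600037
```

View pics/wi.png

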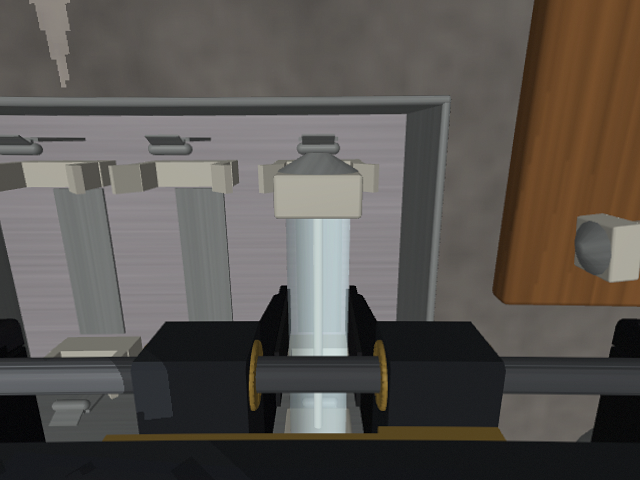

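```bash
python3 - <<'E'
from go import *
p=pickle.load(open("w_i.pkl","rb"))
P=np.array([560.8,119.2,105])
print("pred end",proj(p,P+[-75,0,0]),proj(p,P+[-68,0,16]), "cap top inner",proj(p,P+[-52,0,16]))
print("leaf",onz(p,319,148,54), onz(p,319,143,54),"cap out",onz(p,319,175,121),"cap in",onz(p,319,217,121))
print("slot",onz(p,248,0,54)[:2]*0, onz(p,200,162,55),onz(p,200,187,55))
E
python3 go.py 562,119.3,45,3.125
```

```text
pred end [312.97408382 142.97894101] [312.90716773 164.29957775] cap top inner [314.02714553 209.16836843]
leaf [489.13735944 121.55502561  54.        ] [486.67315486 121.60730523  54.        ] cap out [496.56955723 121.27137901 121.        ] cap in [511.73651309 120.94924143 121.        ]
slot [0. 0.] [494.83017847  60.33844878  55.        ] [507.56031367  59.00092772  55.        ]
14.1 [561.9 119.1  82.7] [-3.141 -0.004  3.119] [ 0.09  0.57  1.8   0.    0.78 -1.45] [-0.7  0.4 -1.1] 0.26633547140816705 29.999842643737793
[562.0, 119.3, 45.0, 3.125] -> [-0.1, 0.2, 37.7] -0.006 rows>= 0.8
```

{"fn": "jog_arm", "kwargs": {"motion": [[[2.5,0,12],0],[[2.5,0,22],0],[[2.5,0,32],0],[[2.5,0,38],0],[[2.5,0,40],0]]}}

```text
t: 14.6
eef_pos: [560.6, 117.9, 43.9]
tcp_rot: [-3.141, -0.0, 3.118]
ft_force: [0.3, 0.3, -0.4]
opening: 0.271
grip_force: 30.0
```

{"fn": "jog_arm", "kwargs": {"motion": [[[0,0,2],0],[[0,0,4],0],[[0,0,6],0],[[0,0,8],0],[[0,0,10],0]]}}

```text
t: 15.1
eef_pos: [560.8, 118.0, 34.4]
tcp_rot: [-3.142, 0.0, 3.118]
ft_force: [0.7, -0.2, -1.0]
opening: 0.268
grip_force: 30.0
```

{"fn": "jog_arm", "kwargs": {"motion": [[[0,0,2],0],[[0,0,4],0],[[0,0,6],0],[[0,0,8],0],[[0,0,10],0]]}}

```text
t: 15.6
eef_pos: [560.7, 118.0, 24.1]
tcp_rot: [-3.141, -0.0, 3.118]
ft_force: [0.8, 0.3, -0.5]
opening: 0.268
grip_force: 30.0
```

{"fn": "jog_arm", "kwargs": {"motion": [[[0,0,1.5],0],[[0,0,3],0],[[0,0,4],0],[[0,0,4],0]]}}

```text
t: 16.0
eef_pos: [560.7, 118.0, 21.2]
tcp_rot: [-3.142, 0.001, 3.118]
ft_force: [-3.6, 0.7, 12.7]
opening: 0.265
grip_force: 30.0
```

Run:
```python
from go import *
s=state(); print(s["eef_pos"],s["ft_force"],s["grip_force"])
p=read_camera("wrist"); pickle.dump(p,open("w_j.pkl","wb")); q=read_camera("scene")
cv2.imwrite("pics/wj.png",np.vstack([p["img"][60:340,120:520],cv2.resize(q["img"][205:295,270:400],(400,277),interpolation=cv2.INTER_CUBIC)]))
```

```text
[560.73906507 118.01121826  21.23240699] [-3.64752058  0.65034772 12.68296247] 30.004234313964844
```

View pics/wj.png

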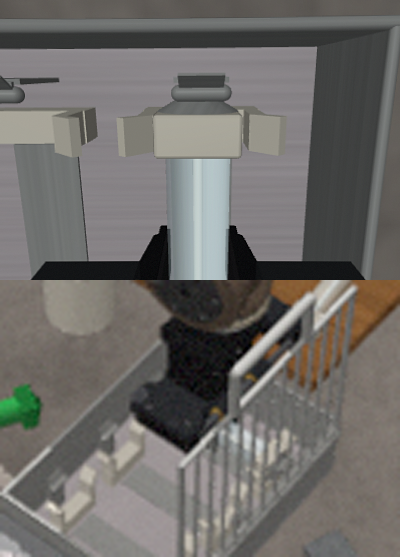

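{"fn": "jog_arm", "kwargs": {"motion": [[[0,0,1],0],[[0,0,2],0],[[0,0,2],0]]}}

```text
t: 16.4
eef_pos: [561.1, 118.0, 20.8]
tcp_rot: [3.142, 0.002, 3.118]
ft_force: [-7.3, -0.5, 30.2]
opening: 0.264
grip_force: 30.0
```

{"fn": "jog_arm", "kwargs": {"motion": [[[0,0,1],0],[[0,0,2],0],[[0,0,2],0]]}}

```text
t: 16.7
eef_pos: [561.9, 118.0, 19.2]
tcp_rot: [3.141, 0.004, 3.118]
ft_force: [-6.3, -2.1, 33.2]
opening: 0.269
grip_force: 30.0
```

Run:
```python
from go import *
s=state(); print(s["eef_pos"],s["ft_force"],s["moment"])
p=read_camera("wrist"); pickle.dump(p,open("w_k.pkl","wb"))
a=pickle.load(open("w_j.pkl","rb"))
cv2.imwrite("pics/wk.png",np.hstack([a["img"][110:260,220:420],p["img"][110:260,220:420]]))
```

```text
[561.8953354  117.97492565  19.24609243] [-6.27460472 -2.09018823 33.17933376] [-0.10637032  0.89947917  0.08211443]
```

{"fn": "jog_arm", "kwargs": {"motion": [[[0,0,-4],0],[[0,0,-4],0],[[0,0,-4],0],[[0,0,-4],0],[[0,0,-4],0]], "grip": 0.5}}

```text
t: 17.25
eef_pos: [560.6, 118.0, 19.9]
tcp_rot: [-3.141, -0.001, 3.118]
ft_force: [0.7, 0.2, 0.1]
opening: 0.498
grip_force: 0.0
```

{"fn": "jog_arm", "kwargs": {"motion": [[[0,0,-40],0],[[0,0,-90],0],[[0,0,-140],0],[[0,0,-180],0],[[0,0,-230],0]]}}

```text
t: 17.75
eef_pos: [560.0, 117.9, 251.3]
tcp_rot: [-3.141, -0.002, 3.118]
ft_force: [-0.0, -0.1, -0.4]
opening: 0.495
grip_force: 0.0
```

{"fn": "jog_arm", "kwargs": {"motion": [[[-60,0,-30],0],[[-60,0,-30],0],[[-60,0,-30],0]]}}

```text
t: 18.05
eef_pos: [622.2, 116.4, 280.8]
tcp_rot: [3.142, 0.002, 3.117]
ft_force: [0.1, 0.5, -1.0]
opening: 0.495
grip_force: 0.0
```

Run:
```python
from go import *
s=state(); print(s["eef_pos"],s["tcp_rot"],s["joints"])
p=read_camera("wrist"); pickle.dump(p,open("w_l.pkl","wb")); t=read_camera("top"); q=read_camera("scene")
cv2.imwrite("pics/wl.png",np.vstack([np.hstack([p["img"][60:300,100:500],cv2.resize(q["img"][205:295,260:410],(400,240),interpolation=cv2.INTER_CUBIC)]),cv2.resize(t["img"][165:285,290:430],None,fx=3,fy=3)[:,:800] if 0 else cv2.copyMakeBorder(cv2.resize(t["img"][185:270,295:425],(440,288),interpolation=cv2.INTER_CUBIC),0,0,0,360,0)]))
```

```text
[622.22244798 116.39591551 280.7504804 ] [3.14157647e+00 1.71688911e-03 3.11739241e+00] [ 8.07073729e-02  4.39333362e-01  1.43389881e+00 -1.71566965e-04
  1.26665135e+00 -1.46583748e+00]
```

View pics/wl.png

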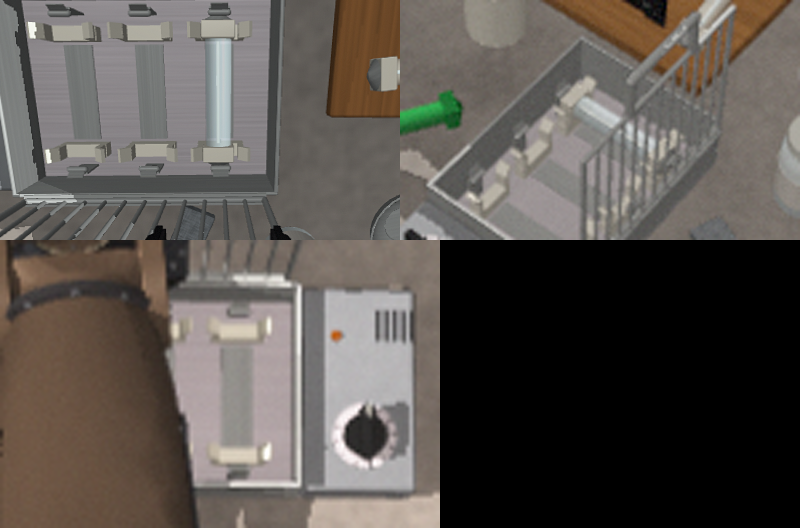

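Run:
```python
from go import *
p=pickle.load(open("w_l.pkl","rb")); g=p["img"].astype(int)
col=g[60:260,312:325].mean(1)  # mean bgr
for r in range(0,180,1):
    if np.abs(col[r+1]-col[r]).max()>7: print(60+r,np.round(col[r+1]).astype(int).tolist(),end=" ")
row=g[90,230:420]; print(); print([ (230+i,row[i].tolist()) for i in range(50,125,3)])
ax=-0.02
for z in (45,50,55,60):
    c=np.array([561,118.3,z]); print(z,[np.round(proj(p,c+[s*52,0,16]),1).tolist() for s in(-1,1)],[np.round(proj(p,c+[s*68,0,16]),1).tolist() for s in(-1,1)], proj(p,c+[-60,16,16])-proj(p,c+[-60,-16,16]))
```

```text
60 [145, 141, 145] 61 [126, 125, 126] 62 [82, 84, 81] 63 [61, 62, 61] 68 [86, 86, 85] 69 [124, 126, 123] 70 [134, 136, 133] 71 [111, 111, 109] 72 [96, 97, 95] 73 [75, 76, 74] 74 [61, 62, 61] 75 [104, 106, 103] 78 [95, 99, 98] 79 [159, 171, 173] 80 [169, 181, 183] 95 [145, 156, 158] 96 [99, 108, 110] 97 [150, 150, 142] 98 [173, 172, 161] 100 [194, 191, 181] 101 [203, 200, 190] 206 [110, 119, 123] 207 [157, 169, 171] 221 [97, 104, 104] 222 [60, 60, 58] 224 [81, 82, 80] 225 [112, 113, 111] 226 [124, 125, 122] 228 [109, 111, 108] 229 [99, 101, 98] 235 [95, 96, 93] 236 [75, 77, 74] 
[(280, [143, 140, 143]), (283, [144, 140, 144]), (286, [144, 139, 144]), (289, [145, 157, 160]), (292, [118, 126, 128]), (295, [116, 125, 128]), (298, [116, 125, 127]), (301, [148, 159, 162]), (304, [165, 177, 178]), (307, [163, 176, 177]), (310, [163, 176, 178]), (313, [164, 175, 177]), (316, [164, 175, 176]), (319, [162, 174, 177]), (322, [162, 174, 176]), (325, [162, 174, 177]), (328, [161, 172, 174]), (331, [160, 172, 174]), (334, [131, 141, 142]), (337, [138, 147, 150]), (340, [140, 151, 154]), (343, [141, 151, 153]), (346, [140, 151, 153]), (349, [128, 137, 139]), (352, [138, 138, 142])]
45 [[316.8, 94.6], [319.3, 204.2]] [[316.4, 76.1], [319.7, 219.6]] [34.17906151 -0.88222699]
50 [[316.8, 94.1], [319.3, 205.1]] [[316.4, 75.4], [319.7, 220.7]] [34.6236454  -0.89410352]
55 [[316.8, 93.6], [319.3, 205.9]] [[316.4, 74.6], [319.7, 221.7]] [35.07995294 -0.90630394]
60 [[316.8, 93.1], [319.4, 206.8]] [[316.3, 73.8], [319.7, 222.8]] [35.54845425 -0.91884166]
```

```bash
python3 go.py 500,230,260,2.35 466,327,220,1.6
```

```text
18.2 [619.6 116.6 279.1] [-3.141e+00 -2.000e-03  3.118e+00] [ 0.08  0.44  1.44 -0.    1.27 -1.47] [ 0.   0.  -1.1] 0.49904239225501545 0.0
[500.0, 230.0, 260.0, 2.35] -> [122.2, 110.5, 19.1] 0.768 rows>= 5.1
[466.0, 327.0, 220.0, 1.6] -> [92.9, 44.0, 40.0] 0.75 rows>= 5.0
```

{"fn": "jog_arm", "kwargs": {"motion": [[[122,110,19],0.75],[[122,110,19],0.75],[[122,110,19],0.75],[[122,110,19],0.75],[[122,110,19],0.75]], "grip": 0.4}}

```text
t: 18.7
eef_pos: [498.2, 230.9, 260.8]
tcp_rot: [-3.14, -0.001, 2.368]
ft_force: [0.1, 0.1, -0.1]
opening: 0.597
grip_force: 0.0
```

{"fn": "jog_arm", "kwargs": {"motion": [[[93,44,40],0.74],[[93,44,40],0.74],[[93,44,40],0.74],[[93,44,40],0.74],[[93,44,40],0.74]]}}

```text
t: 19.2
eef_pos: [463.6, 326.0, 220.3]
tcp_rot: [-3.14, 0.001, 1.634]
ft_force: [-0.3, 1.3, 1.1]
opening: 0.6
grip_force: 0.0
```

```bash
python3 tubes.py w6; python3 go.py 544,350,60,1.65
```

```text
[254. 149.] mid [401.8 386.5  38. ] len 152 yaw 1.742
[407. 200.] mid [543.7 350.4  38. ] len 152 yaw 1.683
19.25 [463.8 325.8 220.5] [-3.140e+00  1.000e-03  1.625e+00] [ 0.5   0.39  1.68 -0.    1.07  0.44] [-0.1 -0.4  0.1] 0.6005037068910578 0.0
[544.0, 350.0, 60.0, 1.65] -> [19.9, 81.3, 160.5] -0.025 rows>= 3.6
```

{"fn": "jog_arm", "kwargs": {"motion": [[[17,81,150],-0.025],[[17,81,150],-0.025],[[17,81,150],-0.025],[[17,81,150],-0.025],[[17,81,150],-0.025]]}}

```text
t: 19.75
eef_pos: [543.8, 347.3, 67.7]
tcp_rot: [-3.136, 0.002, 1.666]
ft_force: [-0.7, -0.2, 1.6]
opening: 0.6
grip_force: 0.0
```

{"fn": "jog_arm", "kwargs": {"motion": [[[0,0,12],0],[[0,0,24],0],[[0,0,36],0],[[0,0,46],0],[[0,0,55],0]]}}

```text
t: 20.25
eef_pos: [544.7, 348.3, 15.7]
tcp_rot: [3.142, 0.0, 1.664]
ft_force: [0.6, 0.8, 0.2]
opening: 0.603
grip_force: 0.0
```

```bash
python3 go.py 543.8,347,14.3,1.655
```

```text
20.25 [544.7 348.3  15.7] [3.142 0.    1.664] [ 0.47  0.74  1.65 -0.    0.75  0.37] [0.6 0.8 0.2] 0.602864305229974 0.0
[543.8, 347.0, 14.3, 1.655] -> [-1.2, -1.1, 1.4] 0.009 rows>= 0.1
```

{"fn": "jog_arm", "kwargs": {"motion": [[[-1,0,1],0],[[-1,0,1],0],[[-1,0,1],0],[[-1,0,1],0],[[-1,0,1],0]], "grip": 1}}

```text
t: 20.75
eef_pos: [545.2, 347.4, 15.7]
tcp_rot: [3.141, -0.0, 1.664]
ft_force: [0.3, 0.8, 1.9]
opening: 0.269
grip_force: 30.0
```

{"fn": "jog_arm", "kwargs": {"motion": [[[0,0,0],0],[[0,0,0],0],[[0,0,0],0]]}}

```text
t: 21.05
eef_pos: [545.2, 347.4, 15.8]
tcp_rot: [3.141, -0.0, 1.664]
ft_force: [-0.4, -0.8, 5.0]
opening: 0.267
grip_force: 30.0
```

{"fn": "jog_arm", "kwargs": {"motion": [[[0,0,-15],0],[[0,0,-60],0],[[0,0,-110],0],[[0,0,-160],0],[[0,0,-200],0]]}}

```text
t: 21.55
eef_pos: [545.0, 347.3, 219.3]
tcp_rot: [3.139, -0.001, 1.664]
ft_force: [0.3, -0.3, -0.3]
opening: 0.267
grip_force: 30.0
```

```bash
python3 go.py 490,180,260,2.3 540,45,260,2.95 562.5,45,82,3.12
```

```text
21.55 [545.  347.3 219.3] [ 3.139e+00 -1.000e-03  1.664e+00] [ 0.47  0.51  1.48 -0.    1.15  0.37] [ 0.3 -0.3 -0.3] 0.2674132452861935 29.999839067459106
[490.0, 180.0, 260.0, 2.3] -> [-161.5, -70.3, -40.7] -0.636 rows>= 4.2
[540.0, 45.0, 260.0, 2.95] -> [-134.0, -52.7, -0.0] -0.65 rows>= 4.3
[562.5, 45.0, 82.0, 3.12] -> [-22.1, 4.3, 178.0] -0.17 rows>= 3.6
```

{"fn": "jog_arm", "kwargs": {"motion": [[[-161,-70,-40],-0.65],[[-161,-70,-40],-0.65],[[-161,-70,-40],-0.65],[[-161,-70,-40],-0.65],[[-161,-70,-40],-0.65]]}}

```text
t: 22.05
eef_pos: [489.4, 177.7, 257.5]
tcp_rot: [3.14, 0.001, 2.317]
ft_force: [0.5, 1.1, -0.7]
opening: 0.269
grip_force: 30.0
```

{"fn": "jog_arm", "kwargs": {"motion": [[[-134,-53,0],-0.65],[[-134,-53,0],-0.65],[[-134,-53,0],-0.65],[[-134,-53,0],-0.65],[[-134,-53,0],-0.65]]}}

```text
t: 22.55
eef_pos: [542.2, 44.1, 255.9]
tcp_rot: [-3.141, 0.0, 2.967]
ft_force: [-0.5, -0.0, 0.3]
opening: 0.27
grip_force: 30.0
```

{"fn": "jog_arm", "kwargs": {"motion": [[[-22,4,175],-0.16],[[-22,4,175],-0.16],[[-22,4,175],-0.16],[[-22,4,175],-0.16],[[-22,4,175],-0.16]]}}

```text
t: 23.05
eef_pos: [562.9, 46.0, 77.7]
tcp_rot: [3.142, -0.006, 3.124]
ft_force: [-0.4, 0.1, 0.3]
opening: 0.268
grip_force: 30.0
```

```bash
cat > al.py <<'E'
from go import *
# column profile: cap and slot/leaf centre columns in the wrist picture (yaw ~ pi, tube held)
p=read_camera("wrist"); pickle.dump(p,open("w_al.pkl","wb")); im=p["img"].astype(int)
s=state(); print(np.round(s["eef_pos"],1),np.round(s["tcp_rot"],3),s["opening"])
def edges(r,a=230,b=410):
    v=im[r-1:r+2,a:b].mean(0); d=np.abs(np.diff(v,axis=0)).max(1)
    k=[i for i in range(1,len(d)-1) if d[i]>14 and d[i]>=d[i-1] and d[i]>d[i+1]]; return [a+i+.5 for i in k]
for r in (142,148,166,170,178,182,195,205): print(r,edges(r))
v=im[130:230,314:323].mean(1); d=np.abs(np.diff(v,axis=0)).max(1); print("rows",[130+i for i in range(99) if d[i]>10])
E
python3 al.py; python3 go.py 562.5,45,45,3.123
```

```text
[563.9  46.   80. ] [-3.142e+00 -3.000e-03  3.124e+00] 0.2685748432886398
142 [292.5, 336.5]
148 [331.5]
166 [233.5, 258.5, 277.5, 357.5, 396.5, 403.5]
170 [234.5, 253.5, 258.5, 396.5, 402.5]
178 [234.5, 253.5, 258.5, 273.5, 362.5, 402.5]
182 [258.5, 273.5, 362.5]
195 [274.5, 360.5]
205 [274.5, 360.5]
rows [137, 138, 141, 146, 168, 169, 209, 210, 211, 212]
23.1 [563.9  46.   80. ] [-3.142e+00 -3.000e-03  3.124e+00] [-0.04  0.56  1.83 -0.    0.75 -1.59] [-0.  -0.2 -0.7] 0.2685748432886398 29.99985158443451
[562.5, 45.0, 45.0, 3.123] -> [1.3, -1.0, 35.0] 0.001 rows>= 0.7
```

{"fn": "jog_arm", "kwargs": {"motion": [[[1.5,-2,12],0],[[1.5,-2,22],0],[[1.5,-2,32],0],[[1.5,-2,38],0],[[1.5,-2,38],0]]}}

```text
t: 23.6
eef_pos: [562.3, 44.0, 41.7]
tcp_rot: [-3.142, -0.001, 3.124]
ft_force: [-1.8, -0.5, -0.3]
opening: 0.266
grip_force: 30.0
```

{"fn": "jog_arm", "kwargs": {"motion": [[[0,0,2.5],0],[[0,0,5],0],[[0,0,7.5],0]]}}

```text
t: 23.9
eef_pos: [563.4, 44.0, 35.1]
tcp_rot: [-3.141, 0.002, 3.124]
ft_force: [1.8, 0.3, 1.2]
opening: 0.265
grip_force: 30.0
```

{"fn": "jog_arm", "kwargs": {"motion": [[[0,0,2.5],0],[[0,0,5],0],[[0,0,7.5],0]]}}

```text
t: 24.2
eef_pos: [562.9, 44.0, 27.1]
tcp_rot: [-3.142, 0.0, 3.124]
ft_force: [0.9, 0.4, 0.2]
opening: 0.264
grip_force: 30.0
```

{"fn": "jog_arm", "kwargs": {"motion": [[[0,0,2],0],[[0,0,4],0],[[0,0,6],0],[[0,0,6],0]]}}

```text
t: 24.6
eef_pos: [562.5, 44.0, 22.4]
tcp_rot: [-3.141, -0.0, 3.124]
ft_force: [-6.0, 0.2, 16.8]
opening: 0.267
grip_force: 30.0
```

{"fn": "jog_arm", "kwargs": {"motion": [[[0,0,1],0],[[0,0,1.5],0],[[0,0,1.5],0]]}}

```text
t: 24.9
eef_pos: [562.8, 44.0, 22.1]
tcp_rot: [-3.141, 0.001, 3.124]
ft_force: [-8.1, -0.6, 29.3]
opening: 0.27
grip_force: 30.0
```

{"fn": "jog_arm", "kwargs": {"motion": [[[0,0,-4],0],[[0,0,-4],0],[[0,0,-4],0],[[0,0,-4],0],[[0,0,-4],0]], "grip": 0.5}}

```text
t: 25.4
eef_pos: [562.7, 44.0, 23.5]
tcp_rot: [-3.141, -0.001, 3.124]
ft_force: [0.3, 0.4, 0.7]
opening: 0.497
grip_force: 0.0
```

{"fn": "jog_arm", "kwargs": {"motion": [[[0,0,-40],0],[[0,0,-90],0],[[0,0,-140],0],[[0,0,-180],0],[[0,0,-230],0]]}}

```text
t: 25.9
eef_pos: [562.1, 44.0, 254.9]
tcp_rot: [-3.142, -0.002, 3.124]
ft_force: [0.8, -0.1, -0.2]
opening: 0.501
grip_force: 0.0
```

{"fn": "jog_arm", "kwargs": {"motion": [[[-60,0,-30],0],[[-60,0,-30],0],[[-60,0,-30],0]], "grip": 0.4}}

```text
t: 26.2
eef_pos: [624.3, 42.8, 284.3]
tcp_rot: [-3.141, 0.002, 3.124]
ft_force: [-0.6, 0.1, -1.2]
opening: 0.595
grip_force: 0.0
```

```bash
cat > seat.py <<'E'
import sys
from go import *
# white caps of a fitted tube along its axis (x,y = holder): compare with seats at several heights
x,y=float(sys.argv[1]),float(sys.argv[2])
p=read_camera("wrist"); pickle.dump(p,open("w_seat.pkl","wb")); im=p["img"].astype(int)
c=int(round(proj(p,[x,y,61])[0])); v=im[50:290,c-5:c+6].mean(1); d=np.abs(np.diff(v,axis=0)).max(1)
print("rows",[(50+i,int(v[i+1].mean())) for i in range(239) if d[i]>9])
for z in (45,50,55): print(z,[round(float(proj(p,[x+s,y,z+16])[1]),1) for s in(-68,-52,52,68)])
E
python3 seat.py 562 43; python3 go.py 490,180,260,2.4 410,345,220,1.7
```

```text
rows [(55, 78), (56, 128), (57, 141), (58, 132), (59, 93), (60, 57), (66, 120), (68, 114), (69, 95), (70, 77), (71, 52), (72, 103), (75, 88), (76, 166), (93, 123), (94, 126), (95, 152), (97, 178), (98, 187), (202, 159), (203, 130), (204, 159), (218, 65), (221, 97), (222, 108), (223, 124), (224, 115), (225, 100), (232, 85), (233, 70), (247, 111), (248, 93), (249, 112), (251, 87), (252, 96), (253, 109), (255, 99), (256, 88), (257, 78), (258, 94), (260, 77)]
45 [75.4, 93.8, 202.6, 217.9]
50 [74.7, 93.3, 203.5, 218.9]
55 [73.9, 92.8, 204.3, 220.0]
26.25 [622.8  43.  283.1] [-3.142e+00 -1.000e-03  3.124e+00] [-0.04  0.43  1.45 -0.    1.27 -1.59] [ 0.7  0.  -0. ] 0.5970895844316126 0.0
[490.0, 180.0, 260.0, 2.4] -> [135.2, 134.7, 23.1] 0.724 rows>= 4.8
[410.0, 345.0, 220.0, 1.7] -> [170.4, 67.6, 40.0] 0.7 rows>= 4.7
```

{"fn": "jog_arm", "kwargs": {"motion": [[[135,134,23],0.72],[[135,134,23],0.72],[[135,134,23],0.72],[[135,134,23],0.72],[[135,134,23],0.72]]}}

```text
t: 26.75
eef_pos: [485.3, 181.6, 259.7]
tcp_rot: [-3.139, -0.002, 2.401]
ft_force: [0.6, -0.1, 1.2]
opening: 0.602
grip_force: 0.0
```

{"fn": "jog_arm", "kwargs": {"motion": [[[170,68,40],0.69],[[170,68,40],0.69],[[170,68,40],0.69],[[170,68,40],0.69],[[170,68,40],0.69]]}}

```text
t: 27.25
eef_pos: [406.4, 346.0, 218.8]
tcp_rot: [-3.138, 0.001, 1.712]
ft_force: [-0.3, -0.4, 0.1]
opening: 0.6
grip_force: 0.0
```

```bash
python3 tubes.py w7; python3 go.py 402.4,381.8,70,1.735
```

```text
[321. 178.] mid [402.7 385.4  38. ] len 152 yaw 1.714
27.3 [406.9 345.4 219.1] [-3.138e+00  1.000e-03  1.702e+00] [0.58 0.35 1.76 0.   1.04 0.45] [-1.2  0.5 -0.3] 0.5997728161225877 0.0
[402.4, 381.8, 70.0, 1.735] -> [36.6, 0.3, 149.1] -0.033 rows>= 3.1
```

{"fn": "jog_arm", "kwargs": {"motion": [[[36,0,150],-0.015],[[36,0,150],-0.015],[[36,0,150],-0.015],[[36,0,150],-0.015],[[36,0,150],-0.015]]}}

```text
t: 27.8
eef_pos: [404.5, 378.7, 70.7]
tcp_rot: [-3.139, 0.001, 1.731]
ft_force: [0.5, 0.3, -0.2]
opening: 0.598
grip_force: 0.0
```

{"fn": "jog_arm", "kwargs": {"motion": [[[0,0,12],0],[[0,0,24],0],[[0,0,36],0],[[0,0,46],0],[[0,0,52.5],0]]}}

```text
t: 28.3
eef_pos: [404.8, 379.4, 17.4]
tcp_rot: [-3.141, 0.0, 1.729]
ft_force: [-0.2, 0.0, -0.5]
opening: 0.601
grip_force: 0.0
```

{"fn": "jog_arm", "kwargs": {"motion": [[[0,0,0],0],[[0,0,0],0],[[0,0,0],0],[[0,0,0],0],[[0,0,0],0]], "grip": 1}}

```text
t: 28.8
eef_pos: [405.0, 379.7, 18.6]
tcp_rot: [3.141, -0.0, 1.729]
ft_force: [-0.4, -0.3, 1.9]
opening: 0.266
grip_force: 30.0
```

{"fn": "jog_arm", "kwargs": {"motion": [[[0,0,0],0],[[0,0,0],0],[[0,0,0],0]]}}

```text
t: 29.1
eef_pos: [405.0, 379.7, 18.6]
tcp_rot: [3.141, -0.0, 1.729]
ft_force: [-0.7, 0.2, 5.3]
opening: 0.265
grip_force: 30.0
```

{"fn": "jog_arm", "kwargs": {"motion": [[[0,0,-15],0],[[0,0,-60],0],[[0,0,-110],0],[[0,0,-160],0],[[0,0,-210],0]]}}

```text
t: 29.6
eef_pos: [404.6, 379.3, 230.2]
tcp_rot: [-3.141, 0.0, 1.729]
ft_force: [0.8, 0.4, -1.6]
opening: 0.264
grip_force: 30.0
```

```bash
python3 go.py 470,190,260,2.3 500,10,270,2.8 540,-30,260,3.12 561.5,-31,80,3.124
```

```text
29.6 [404.6 379.3 230.2] [-3.141  0.     1.729] [ 0.63  0.36  1.7  -0.    1.08  0.48] [ 0.8  0.4 -1.6] 0.2642358562108348 29.995501935482025
[470.0, 190.0, 260.0, 2.3] -> [-197.2, 34.8, -29.8] -0.571 rows>= 4.0
[500.0, 10.0, 270.0, 2.8] -> [-154.2, -97.6, -10.0] -0.5 rows>= 3.7
[540.0, -30.0, 260.0, 3.12] -> [-51.1, -24.3, 10.0] -0.32 rows>= 2.1
[561.5, -31.0, 80.0, 3.124] -> [-21.5, -0.5, 180.0] -0.004 rows>= 3.6
```

{"fn": "jog_arm", "kwargs": {"motion": [[[-197,35,-30],-0.57],[[-197,35,-30],-0.57],[[-197,35,-30],-0.57],[[-197,35,-30],-0.57],[[-197,35,-30],-0.57]]}}

```text
t: 30.1
eef_pos: [471.2, 187.9, 258.7]
tcp_rot: [3.142, 0.001, 2.302]
ft_force: [0.6, -0.0, 0.4]
opening: 0.269
grip_force: 30.0
```

{"fn": "jog_arm", "kwargs": {"motion": [[[-154,-98,-10],-0.5],[[-154,-98,-10],-0.5],[[-154,-98,-10],-0.5],[[-154,-98,-10],-0.5],[[-154,-98,-10],-0.5]]}}

```text
t: 30.6
eef_pos: [500.5, 5.9, 268.3]
tcp_rot: [-3.141, 0.001, 2.799]
ft_force: [0.1, 0.9, -0.7]
opening: 0.268
grip_force: 30.0
```

{"fn": "jog_arm", "kwargs": {"motion": [[[-51,-24,10],-0.32],[[-51,-24,10],-0.32],[[-51,-24,10],-0.32],[[-51,-24,10],-0.32]]}}

```text
t: 31.0
eef_pos: [539.3, -28.6, 258.1]
tcp_rot: [3.141, -0.001, 3.115]
ft_force: [-0.9, 0.7, -1.4]
opening: 0.265
grip_force: 30.0
```

{"fn": "jog_arm", "kwargs": {"motion": [[[-21,0,175],0],[[-21,0,175],0],[[-21,0,175],0],[[-21,0,175],0],[[-21,0,175],0]]}}

```text
t: 31.5
eef_pos: [559.0, -28.5, 80.6]
tcp_rot: [3.141, -0.006, 3.117]
ft_force: [-0.6, 0.2, 0.3]
opening: 0.266
grip_force: 30.0
```

```bash
python3 al.py; python3 go.py 561.5,-31,45,3.124
```

```text
[560.  -28.8  82.9] [ 3.141e+00 -3.000e-03  3.117e+00] 0.26537915782656935
142 [293.5, 296.5]
148 [290.5]
166 [257.5, 264.5, 267.5, 276.5, 361.5, 368.5, 394.5, 400.5, 407.5]
170 [252.5, 257.5, 276.5, 361.5, 368.5, 394.5, 400.5, 407.5]
178 [252.5, 257.5, 275.5, 361.5, 393.5, 399.5]
182 [257.5, 275.5, 277.5, 361.5, 399.5, 406.5]
195 [275.5, 277.5, 360.5]
205 [231.5, 349.5]
rows [133, 134, 135, 139, 140, 160, 161, 162, 201, 202, 203, 204]
31.55 [560.  -28.8  82.9] [ 3.141e+00 -3.000e-03  3.117e+00] [-0.17  0.55  1.84 -0.    0.75 -1.72] [ 0.3  0.3 -1.1] 0.26537915782656935 29.995015561580658
[561.5, -31.0, 45.0, 3.124] -> [-1.5, -2.2, 37.9] -0.007 rows>= 0.8
```

{"fn": "jog_arm", "kwargs": {"motion": [[[-4,-2.2,12],-0.007],[[-4,-2.2,22],-0.007],[[-4,-2.2,32],-0.007],[[-4,-2.2,38],-0.007],[[-4,-2.2,38],-0.007]]}}

```text
t: 32.05
eef_pos: [564.2, -32.1, 44.7]
tcp_rot: [3.141, -0.002, 3.126]
ft_force: [-2.5, 0.2, -0.2]
opening: 0.264
grip_force: 30.0
```

{"fn": "jog_arm", "kwargs": {"motion": [[[0,0,2.5],0],[[0,0,5],0],[[0,0,7.5],0]]}}

```text
t: 32.35
eef_pos: [565.3, -32.2, 38.3]
tcp_rot: [-3.141, 0.002, 3.126]
ft_force: [-2.5, 0.4, 4.4]
opening: 0.264
grip_force: 30.0
```

{"fn": "jog_arm", "kwargs": {"motion": [[[0,0,2.5],0],[[0,0,5],0],[[0,0,7.5],0]]}}

```text
t: 32.65
eef_pos: [565.2, -32.1, 30.3]
tcp_rot: [-3.141, 0.001, 3.126]
ft_force: [0.8, 1.0, 4.1]
opening: 0.264
grip_force: 30.0
```

{"fn": "jog_arm", "kwargs": {"motion": [[[0,0,1],0],[[0,0,2],0],[[0,0,3],0],[[0,0,3],0]]}}

```text
t: 33.05
eef_pos: [564.6, -32.1, 27.2]
tcp_rot: [-3.142, -0.001, 3.126]
ft_force: [0.2, -0.0, 1.6]
opening: 0.267
grip_force: 30.0
```

{"fn": "jog_arm", "kwargs": {"motion": [[[0,0,1],0],[[0,0,2],0],[[0,0,3],0],[[0,0,3],0]]}}

```text
t: 33.45
eef_pos: [564.8, -32.1, 24.5]
tcp_rot: [-3.141, 0.0, 3.126]
ft_force: [-0.6, 0.4, 6.8]
opening: 0.267
grip_force: 30.0
```

{"fn": "jog_arm", "kwargs": {"motion": [[[0,0,1],0],[[0,0,2],0],[[0,0,2],0]]}}

```text
t: 33.75
eef_pos: [565.1, -32.1, 24.0]
tcp_rot: [-3.141, 0.002, 3.126]
ft_force: [-5.2, 0.8, 25.1]
opening: 0.269
grip_force: 30.0
```

Stiff stop at the expected seat. Release, check, and get above the guard handle.

{"fn": "jog_arm", "kwargs": {"motion": [[[0,0,-3],0],[[0,0,-3],0],[[0,0,-3],0],[[0,0,-3],0],[[0,0,-3],0]], "grip": 0.5}}

```text
t: 34.25
eef_pos: [564.7, -32.1, 25.0]
tcp_rot: [3.142, -0.001, 3.126]
ft_force: [0.1, -0.4, 0.2]
opening: 0.497
grip_force: 0.0
```

{"fn": "jog_arm", "kwargs": {"motion": [[[0,0,-40],0],[[0,0,-90],0],[[0,0,-140],0],[[0,0,-180],0],[[0,0,-230],0]]}}

```text
t: 34.75
eef_pos: [564.1, -32.0, 256.4]
tcp_rot: [3.141, -0.002, 3.126]
ft_force: [0.5, 0.4, 0.4]
opening: 0.504
grip_force: 0.0
```

{"fn": "jog_arm", "kwargs": {"motion": [[[-60,0,-30],0],[[-60,0,-30],0],[[-60,0,-30],0]]}}

```text
t: 35.05
eef_pos: [626.3, -33.1, 285.8]
tcp_rot: [-3.141, 0.002, 3.126]
ft_force: [-0.8, 0.6, -1.1]
opening: 0.5
grip_force: 0.0
```

```bash
python3 seat.py 561 -31
python3 - <<'E'
from go import *
t=read_camera("top"); s=read_camera("scene"); pickle.dump((t,s),open("ts.pkl","wb"))
for n,p in(("top",t),("scene",s)):
    for d in cut_out("guard_handle",p)[:3]: print(n,round(d["p"],2),d["box"],np.round(cen(d["region"])))
    for z in (325,):
        for a in (1.5,1.56,1.62): print(a,[np.round(proj(p,[561+100-240*np.cos(a)-.017*(0),44+dy,85+240*np.sin(a)]),1).tolist() for dy in(-50,50)])
E
python3 go.py
```

```text
rows [(52, 81), (53, 127), (54, 138), (55, 114), (56, 66), (62, 96), (63, 119), (65, 101), (66, 87), (67, 68), (69, 99), (72, 102), (73, 165), (89, 138), (90, 99), (91, 150), (92, 163), (94, 183), (199, 126), (200, 158), (214, 127), (215, 57), (218, 101), (220, 128), (221, 107), (222, 95), (229, 75), (243, 85), (244, 152), (246, 168), (248, 110), (249, 150), (250, 171), (251, 163), (252, 138), (253, 87), (255, 101), (257, 88)]
45 [72.1, 90.5, 199.5, 214.8]
50 [71.3, 90.0, 200.3, 215.8]
55 [70.5, 89.4, 201.1, 216.7]
top 0.6 [313.8, 208.2, 326.2, 250.3] [319. 228.]
top 0.53 [302.3, 172.3, 339.7, 198.6] [323. 184.]
top 0.19 [323.9, 136.6, 354.1, 191.8] [339. 162.]
1.5 [[361.6, 181.5], [325.7, 181.7]]
1.56 [[361.6, 176.4], [325.7, 176.7]]
1.62 [[361.5, 171.5], [325.7, 171.7]]
scene 0.82 [326.0, 207.4, 385.6, 311.5] [358. 250.]
1.5 [[340.7, 232.2], [364.4, 207.6]]
1.56 [[345.6, 234.9], [369.2, 210.1]]
1.62 [[350.4, 237.9], [374.0, 212.9]]
35.3 [623.8 -33.  284.6] [ 3.141e+00 -2.000e-03  3.126e+00] [-0.16  0.43  1.45 -0.    1.27 -1.71] [ 0.5  0.1 -0.2] 0.4988057810862996 0.0
```

{"fn": "jog_arm", "kwargs": {"motion": [[[10,0,-100],0.2],[[10,0,-100],0.4],[[10,0,-100],0.6],[[10,0,-100],0.7],[[10,0,-100],0.72]], "grip": 0.4}}

```text
t: 35.8
eef_pos: [614.1, -32.9, 385.4]
tcp_rot: [-3.141, -0.0, 2.4]
ft_force: [0.0, -0.3, -0.5]
opening: 0.604
grip_force: 0.0
```

{"fn": "jog_arm", "kwargs": {"motion": [[[0,0,0],0.74],[[0,0,0],0.74],[[0,0,0],0.74],[[0,0,0],0.74],[[0,0,0],0.74]]}}

```text
t: 36.3
eef_pos: [614.2, -32.8, 385.0]
tcp_rot: [-3.141, -0.0, 1.66]
ft_force: [-0.1, 0.2, 0.4]
opening: 0.6
grip_force: 0.0
```

```bash
python3 go.py 658,44,380,1.553
python3 - <<'E'
from go import *
p=read_camera("wrist"); pickle.dump(p,open("w_g.pkl","wb")); cv2.imwrite("pics/wg.png",p["img"])
print([np.round(proj(p,[658,44+d,325])).tolist() for d in(-50,50)])
g=p["img"].max(2).astype(int)
E
```

```text
36.3 [614.2 -32.8 385. ] [-3.141 -0.     1.66 ] [-0.16  0.36  1.3  -0.    1.49 -0.25] [-0.1  0.2  0.4] 0.5998406547744016 0.0
[658.0, 44.0, 380.0, 1.553] -> [72.6, 50.5, 5.0] 0.107 rows>= 1.8
[[393.0, 226.0], [419.0, 49.0]]
```

Run:
```python
from go import *
p=pickle.load(open("w_g.pkl","rb")); g=cv2.cvtColor(p["img"],cv2.COLOR_BGR2GRAY).astype(int)
for r in (90,137,180): print(r,[(c,int(g[r-1:r+2,c].mean())) for c in range(350,480,3)])
```

```text
90 [(350, 123), (353, 120), (356, 120), (359, 122), (362, 57), (365, 55), (368, 108), (371, 94), (374, 87), (377, 103), (380, 84), (383, 83), (386, 90), (389, 81), (392, 62), (395, 59), (398, 85), (401, 102), (404, 102), (407, 63), (410, 117), (413, 155), (416, 167), (419, 169), (422, 150), (425, 117), (428, 83), (431, 84), (434, 87), (437, 86), (440, 88), (443, 89), (446, 89), (449, 89), (452, 87), (455, 86), (458, 85), (461, 85), (464, 86), (467, 86), (470, 88), (473, 88), (476, 88), (479, 88)]
137 [(350, 112), (353, 119), (356, 57), (359, 54), (362, 108), (365, 97), (368, 74), (371, 89), (374, 84), (377, 80), (380, 78), (383, 76), (386, 78), (389, 77), (392, 133), (395, 173), (398, 135), (401, 87), (404, 145), (407, 163), (410, 171), (413, 157), (416, 132), (419, 64), (422, 59), (425, 70), (428, 70), (431, 89), (434, 105), (437, 105), (440, 103), (443, 103), (446, 104), (449, 100), (452, 103), (455, 101), (458, 100), (461, 99), (464, 85), (467, 84), (470, 83), (473, 83), (476, 84), (479, 83)]
180 [(350, 61), (353, 59), (356, 103), (359, 95), (362, 85), (365, 85), (368, 105), (371, 104), (374, 85), (377, 86), (380, 87), (383, 86), (386, 144), (389, 171), (392, 112), (395, 104), (398, 152), (401, 168), (404, 167), (407, 149), (410, 109), (413, 84), (416, 84), (419, 87), (422, 86), (425, 85), (428, 83), (431, 84), (434, 85), (437, 87), (440, 87), (443, 88), (446, 86), (449, 86), (452, 86), (455, 87), (458, 87), (461, 87), (464, 86), (467, 85), (470, 85), (473, 87), (476, 88), (479, 90)]
```

View pics/wg.png

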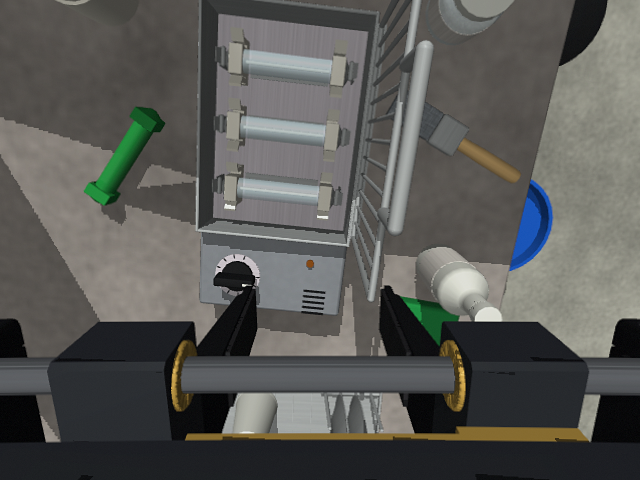

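{"fn": "jog_arm", "kwargs": {"motion": [[[72,52,0],0.107],[[72,52,0],0.107],[[72,52,0],0.107],[[72,52,0],0.107]]}}

```text
t: 36.75
eef_pos: [659.4, 44.2, 384.6]
tcp_rot: [-3.14, 0.0, 1.563]
ft_force: [-0.2, 0.2, -0.2]
opening: 0.602
grip_force: 0.0
```

{"fn": "jog_arm", "kwargs": {"motion": [[[0,0,30],0],[[0,0,50],0],[[0,0,65],0],[[0,0,78],0],[[0,0,83],0]]}}

```text
t: 37.25
eef_pos: [659.1, 42.9, 301.4]
tcp_rot: [-3.14, 0.0, 1.559]
ft_force: [-0.2, -0.7, -0.8]
opening: 0.598
grip_force: 0.0
```

{"fn": "jog_arm", "kwargs": {"motion": [[[0,0,0],0],[[0,0,0],0],[[0,0,0],0],[[0,0,0],0],[[0,0,0],0]], "grip": 1}}

```text
t: 37.75
eef_pos: [659.8, 43.8, 302.7]
tcp_rot: [3.141, 0.0, 1.559]
ft_force: [0.6, -0.2, 0.5]
opening: 0.234
grip_force: 0.0
```

{"fn": "jog_arm", "kwargs": {"motion": [[[0,0,0],0],[[0,0,0],0],[[0,0,0],0],[[0,0,0],0]]}}

```text
t: 38.15
eef_pos: [659.8, 43.8, 302.5]
tcp_rot: [3.141, 0.0, 1.559]
ft_force: [0.5, -0.0, 0.8]
opening: 0.097
grip_force: 30.0
```

{"fn": "jog_arm", "kwargs": {"motion": [[[0,-31,2],0],[[0.3,-61.5,8.5],0],[[0.5,-91,18.5],0],[[0.6,-119,32.5],0],[[0.7,-145,50],0]]}}

```text
t: 38.65
eef_pos: [514.5, 46.3, 252.2]
tcp_rot: [3.138, -0.0, 1.559]
ft_force: [15.7, -0.5, -16.7]
opening: 0.098
grip_force: 30.0
```

{"fn": "jog_arm", "kwargs": {"motion": [[[0.1,-23.3,20.5],0],[[0.2,-44,44],0],[[0.3,-61.3,70],0],[[0.4,-75,98],0],[[0.4,-85,127],0]]}}

```text
t: 39.15
eef_pos: [431.0, 47.7, 125.3]
tcp_rot: [3.136, -0.0, 1.559]
ft_force: [16.6, 2.4, -3.1]
opening: 0.097
grip_force: 30.0
```

{"fn": "jog_arm", "kwargs": {"motion": [[[0,-6,30.5],0],[[0,-8.4,50],0],[[0,-8.4,60],0],[[0,-8.4,60],0]]}}

```text
t: 39.55
eef_pos: [423.5, 47.7, 65.0]
tcp_rot: [3.138, -0.0, 1.559]
ft_force: [7.2, 2.1, -2.5]
opening: 0.101
grip_force: 30.0
```

{"fn": "jog_arm", "kwargs": {"motion": [[[0,0,1.5],0],[[0,0,3],0],[[0,0,3],0]]}}

```text
t: 39.85
eef_pos: [423.5, 47.7, 63.7]
tcp_rot: [3.136, 0.0, 1.559]
ft_force: [2.1, 2.7, 18.3]
opening: 0.098
grip_force: 30.0
```

{"fn": "jog_arm", "kwargs": {"motion": [[[0,0,1.5],0],[[0,0,2],0],[[0,0,2],0]]}}

```text
t: 40.15
eef_pos: [423.6, 47.6, 62.3]
tcp_rot: [3.136, 0.0, 1.559]
ft_force: [-0.8, 0.8, 32.0]
opening: 0.096
grip_force: 30.0
```

{"fn": "jog_arm", "kwargs": {"motion": [[[0,0,-2.5],0],[[0,0,-2.5],0],[[0,0,-2.5],0],[[0,0,-2.5],0],[[0,0,-2.5],0]], "grip": 0.7}}

```text
t: 40.65
eef_pos: [421.2, 47.7, 62.6]
tcp_rot: [-3.141, 0.0, 1.559]
ft_force: [0.2, -0.7, -0.6]
opening: 0.298
grip_force: 0.0
```

{"fn": "jog_arm", "kwargs": {"motion": [[[0,0,-10],0],[[0,0,-40],0],[[0,0,-90],0],[[0,0,-140],0],[[0,0,-190],0]]}}

```text
t: 41.15
eef_pos: [420.6, 47.7, 255.7]
tcp_rot: [3.141, 0.0, 1.559]
ft_force: [0.8, -0.1, -0.7]
opening: 0.3
grip_force: 0.0
```

```bash
python3 go.py 520,-160,290,2.25 560,-300,270,2.7 600,-384,235,3.1
python3 - <<'E'
from h import *
p=pickle.load(open("top0.pkl","rb")); print([np.round(onz(p,482,v,12)) for v in (172,285)])
E
```

```text
41.15 [420.6  47.7 255.7] [3.141 0.    1.559] [-0.04  0.14  1.94 -0.    1.06 -0.03] [ 0.8 -0.1 -0.7] 0.29988015533323265 0.0
[520.0, -160.0, 290.0, 2.25] -> [-206.5, 101.9, -34.3] -0.691 rows>= 4.7
[560.0, -300.0, 270.0, 2.7] -> [-134.1, -56.8, 20.0] -0.45 rows>= 3.0
[600.0, -384.0, 235.0, 3.1] -> [-72.1, -58.8, 35.0] -0.4 rows>= 2.7
[array([ 756., -417.,   12.]), array([ 383., -401.,   12.])]
```

{"fn": "jog_arm", "kwargs": {"motion": [[[-206,102,-34],-0.69],[[-206,102,-34],-0.69],[[-206,102,-34],-0.69],[[-206,102,-34],-0.69],[[-206,102,-34],-0.69]], "grip": 0}}

```text
t: 41.65
eef_pos: [521.2, -161.5, 288.0]
tcp_rot: [3.141, 0.001, 2.255]
ft_force: [0.4, 1.4, -0.2]
opening: 0.664
grip_force: 0.0
```

{"fn": "jog_arm", "kwargs": {"motion": [[[-134,-57,20],-0.45],[[-134,-57,20],-0.45],[[-134,-57,20],-0.45],[[-134,-57,20],-0.45]]}}

```text
t: 42.05
eef_pos: [560.5, -304.1, 265.4]
tcp_rot: [-3.141, -0.002, 2.702]
ft_force: [-0.9, 1.2, -1.0]
opening: 0.975
grip_force: 0.0
```

{"fn": "jog_arm", "kwargs": {"motion": [[[-72,-59,15],-0.4],[[-72,-59,15],-0.4],[[-72,-59,15],-0.4],[[-72,-59,15],-0.4]]}}

```text
t: 42.45
eef_pos: [600.1, -383.8, 251.5]
tcp_rot: [3.141, -0.001, 3.099]
ft_force: [-0.4, 0.3, 0.3]
opening: 1.001
grip_force: 0.0
```

```bash
cat > cup.py <<'E'
from go import *
for i in range(1):
    p=read_camera("wrist"); pickle.dump(p,open("w_cup.pkl","wb")); cv2.imwrite("pics/cup.png",p["img"])
    s=state(); print(np.round(s["eef_pos"],1),np.round(s["tcp_rot"],3))
    for n in ("cup_mid","tumbler_mid"):
        for d in cut_out(n,p)[:3]:
            r=d["region"]; print(n,round(d["p"],2),np.round(d["box"]),np.round(cen(r)),"mean",p["img"][r].mean(0).round())
            for z in (54,): print("  mid@",z,np.round(onz(p,*cen(r),z),1))
    for X in [(543,-384,99),(543,-384,54),(543,-384,9)]: print(proj(p,X))
E
python3 cup.py
```

```text
[ 600.1 -383.2  252.2] [ 3.141 -0.     3.096]
[314.27220847 161.13282822]
[314.65620643 157.96680073]
[314.96021871 155.45995033]
```

Run:
```python
from go import *
p=pickle.load(open("w_cup.pkl","rb")); t=pickle.load(open("top0.pkl","rb")); s=pickle.load(open("scene0.pkl","rb"))
print("tri",tri([(t,476,235),(s,217,376)]))
g=cv2.GaussianBlur(cv2.cvtColor(p["img"],cv2.COLOR_BGR2GRAY),(5,5),0)
c=cv2.HoughCircles(g,cv2.HOUGH_GRADIENT,1,8,param1=60,param2=16,minRadius=22,maxRadius=40)
if c is not None:
    for q in c[0]:
        if abs(q[0]-315)<70 and abs(q[1]-160)<60: print(q,np.round(onz(p,q[0],q[1],99),1),"r mm",round(q[2]*np.linalg.norm(onz(p,q[0],q[1],99)-np.array(p["extrinsics"])[:3,3])/K(p),1))
for n in("cup_mid","tumbler_mid","mug"):
    for d in cut_out(n,read_camera("top"))[:2]: print(n,d["p"],d["box"])
```

```text
tri (array([ 541.81805577, -383.980089  ,   33.15859078]), [np.float64(0.017264197605137584), np.float64(0.017264197604997828)])
[308.5 155.5  32.4] [ 538.3 -388.5   99. ] r mm 27.3
[300.5 158.5  31.5] [ 540.4 -395.2   99. ] r mm 26.6
[311.5 168.5  23.8] [ 548.8 -386.6   99. ] r mm 20.1
mug 0.86 [275.8, 289.3, 308.3, 311.1]
```

View pics/cup.png

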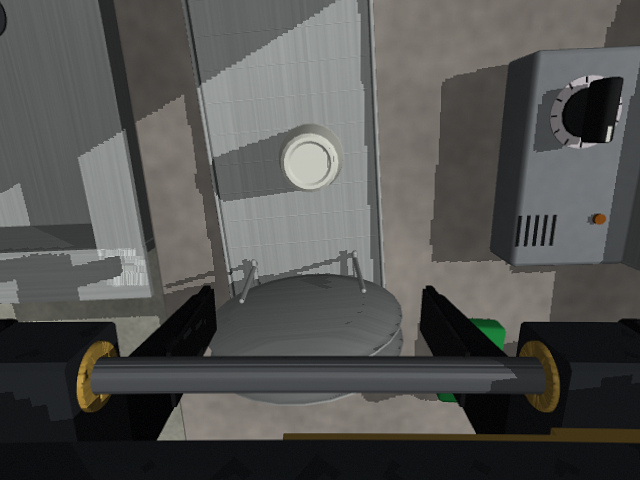

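```bash
python3 go.py 545.5,-387,180,3.096 545.5,-387,32,3.096
```

```text
42.9 [ 600.4 -383.4  252.3] [-3.141  0.     3.099] [-0.66  0.59  1.25 -0.    1.3  -2.19] [ 0.7 -0.2 -0.9] 1.0012039362071385 0.0
[545.5, -387.0, 180.0, 3.096] -> [54.7, -6.0, 72.3] 0.003 rows>= 1.8
[545.5, -387.0, 32.0, 3.096] -> [0.0, -0.0, 148.0] -0.0 rows>= 3.0
```

{"fn": "jog_arm", "kwargs": {"motion": [[[54.7,-6,10],0],[[54.7,-6,50],0],[[54.7,-6,72],0],[[54.7,-6,72],0]]}}

```text
t: 43.3
eef_pos: [544.2, -386.7, 177.3]
tcp_rot: [3.139, -0.004, 3.098]
ft_force: [0.2, 0.1, 0.8]
opening: 1.001
grip_force: 0.0
```

{"fn": "jog_arm", "kwargs": {"motion": [[[0,0,40],0],[[0,0,80],0],[[0,0,115],0],[[0,0,138],0],[[0,0,148],0]]}}

```text
t: 43.8
eef_pos: [545.7, -387.3, 30.8]
tcp_rot: [3.141, -0.001, 3.099]
ft_force: [0.1, 0.1, 0.2]
opening: 1.0
grip_force: 0.0
```

{"fn": "jog_arm", "kwargs": {"motion": [[[0,0,0],0],[[0,0,0],0],[[0,0,0],0],[[0,0,0],0],[[0,0,0],0]], "grip": 1}}

```text
t: 44.3
eef_pos: [545.8, -387.7, 32.8]
tcp_rot: [-3.141, 0.001, 3.099]
ft_force: [0.2, 0.7, 0.4]
opening: 0.636
grip_force: 0.2
```

{"fn": "jog_arm", "kwargs": {"motion": [[[0,0,0],0],[[0,0,0],0],[[0,0,0],0]]}}

```text
t: 44.6
eef_pos: [545.7, -387.7, 32.6]
tcp_rot: [-3.141, 0.001, 3.099]
ft_force: [-1.1, 1.3, 5.8]
opening: 0.615
grip_force: 30.2
```

{"fn": "jog_arm", "kwargs": {"motion": [[[0,0,-15],0],[[0,0,-60],0],[[0,0,-110],0],[[0,0,-160],0],[[0,0,-190],0]]}}

```text
t: 45.1
eef_pos: [545.9, -387.7, 227.2]
tcp_rot: [-3.138, 0.004, 3.099]
ft_force: [-0.0, 0.0, -0.5]
opening: 0.617
grip_force: 29.8
```

```bash
python3 go.py 555,-150,225,3.1 561,85,215,3.1 561,85,112,3.1
```

```text
45.1 [ 545.9 -387.7  227.2] [-3.138  0.004  3.099] [-0.72  0.53  1.41 -0.    1.19 -2.24] [-0.   0.  -0.5] 0.6168504154244671 29.789942392380908
[555.0, -150.0, 225.0, 3.1] -> [1.0, 237.9, 2.2] -0.001 rows>= 4.8
[561.0, 85.0, 215.0, 3.1] -> [3.8, 235.0, 10.0] -0.0 rows>= 4.7
[561.0, 85.0, 112.0, 3.1] -> [0.0, -0.0, 103.0] -0.0 rows>= 2.1
```

{"fn": "jog_arm", "kwargs": {"motion": [[[1,45,0],0],[[1,90,0],0],[[1,135,0],0],[[1,180,0],0],[[1,225,0],0]]}}

```text
t: 45.6
eef_pos: [553.7, -160.9, 222.9]
tcp_rot: [-3.141, 0.001, 3.099]
ft_force: [0.1, -0.2, 0.4]
opening: 0.614
grip_force: 29.8
```

{"fn": "jog_arm", "kwargs": {"motion": [[[1,45,0],0],[[2,90,0],0],[[3,135,0],0],[[4,180,0],0],[[4,225,0],0]]}}

```text
t: 46.1
eef_pos: [559.2, 64.2, 222.9]
tcp_rot: [-3.142, 0.001, 3.099]
ft_force: [1.2, -0.1, -1.3]
opening: 0.616
grip_force: 29.8
```

{"fn": "jog_arm", "kwargs": {"motion": [[[0,20,20],0],[[0,22,50],0],[[0,22,80],0],[[0,22,95],0],[[0,22,100],0]]}}

```text
t: 46.6
eef_pos: [559.9, 84.4, 121.0]
tcp_rot: [-3.141, -0.002, 3.099]
ft_force: [-0.2, -0.3, 0.5]
opening: 0.616
grip_force: 29.8
```

```bash
python3 go.py 561,85,112,3.1
```

```text
46.6 [559.9  84.4 121. ] [-3.141e+00 -2.000e-03  3.099e+00] [ 0.03  0.51  1.79 -0.    0.85 -1.5 ] [-0.2 -0.3  0.5] 0.6164968779861761 29.790610583731905
[561.0, 85.0, 112.0, 3.1] -> [-1.0, 0.6, 9.0] -0.001 rows>= 0.2
```

{"fn": "jog_arm", "kwargs": {"motion": [[[0,0,2],0],[[0,0,4],0],[[0,0,6],0],[[0,0,8],0],[[0,0,8],0]]}}

```text
t: 47.1
eef_pos: [560.6, 84.3, 114.0]
tcp_rot: [-3.142, 0.0, 3.099]
ft_force: [0.7, -0.8, -1.3]
opening: 0.611
grip_force: 29.8
```

{"fn": "jog_arm", "kwargs": {"motion": [[[0,0,1],0],[[0,0,2],0],[[0,0,2],0]]}}

```text
t: 47.4
eef_pos: [560.6, 84.3, 111.7]
tcp_rot: [-3.141, -0.0, 3.099]
ft_force: [0.7, -0.6, -0.6]
opening: 0.616
grip_force: 29.8
```

{"fn": "jog_arm", "kwargs": {"motion": [[[0,0,0.7],0],[[0,0,1.5],0],[[0,0,1.5],0]]}}

```text
t: 47.7
eef_pos: [560.6, 84.4, 111.1]
tcp_rot: [-3.142, 0.001, 3.099]
ft_force: [-3.6, 0.9, 8.6]
opening: 0.613
grip_force: 30.3
```

{"fn": "jog_arm", "kwargs": {"motion": [[[0,0,0.7],0],[[0,0,1.5],0],[[0,0,1.5],0]]}}

```text
t: 48.0
eef_pos: [560.7, 84.4, 110.9]
tcp_rot: [-3.142, 0.002, 3.099]
ft_force: [-8.3, 0.3, 22.7]
opening: 0.614
grip_force: 31.1
```

{"fn": "jog_arm", "kwargs": {"motion": [[[0,0,-2],0],[[0,0,-2],0],[[0,0,-2],0],[[0,0,-2],0],[[0,0,-2],0]], "grip": 0}}

```text
t: 48.5
eef_pos: [560.5, 84.3, 110.6]
tcp_rot: [-3.141, -0.0, 3.099]
ft_force: [0.4, -0.2, 1.3]
opening: 0.967
grip_force: 0.0
```

{"fn": "jog_arm", "kwargs": {"motion": [[[0,0,-15],0],[[0,0,-50],0],[[0,0,-100],0],[[0,0,-150],0],[[0,0,-150],0]]}}

```text
t: 49.0
eef_pos: [562.7, 84.5, 267.1]
tcp_rot: [3.141, 0.01, 3.099]
ft_force: [0.3, -0.0, -0.5]
opening: 0.999
grip_force: 0.0
```

```bash
python3 - <<'E'
from go import *
t=pickle.load(open("top0.pkl","rb")); s=pickle.load(open("scene0.pkl","rb")); wg=pickle.load(open("w_g.pkl","rb")); wc=pickle.load(open("w_cup.pkl","rb"))
# key: steriliser y ~ -186 ; wing in the pictures
for z in (60,80,93): print(z,"wg",np.round(onz(wg,237,281,z),1),"wc",np.round(onz(wc,607,110,z),1),"top",np.round(onz(t,403,242,z),1))
p=read_camera("wrist"); q=read_camera("top")
for n,im in(("wg",wg),):
    g=im["img"].max(2)<40; l=cv2.connectedComponentsWithStats(g[255:305,190:275].astype(np.uint8))
    print(l[2][1:],l[3][1:])
for n in("cup_mid","guard_handle","timer_key"):
    for d in cut_out(n,q)[:2]: print(n,round(d["p"],2),d["box"],np.round(cen(d["region"])))
print("cup expected",proj(q,[561,84,133]),"handle",proj(q,[421,46,85]))
E
python3 go.py
```

```text
60 wg [ 514.4 -156.4   60. ] wc [ 513.9 -126.6   60. ] top [ 515.8 -147.    60. ]
80 wg [ 518.1 -148.5   80. ] wc [ 514.3 -140.2   80. ] top [ 512.5 -144.7   80. ]
93 wg [ 520.4 -143.3   93. ] wc [ 514.5 -149.    93. ] top [ 510.5 -143.2   93. ]
[[  44    2    1    1    1]
 [  34    4    2    2    2]
 [  24    6   42   44 1150]
 [  29   12    1    1    1]
 [  67   22    2    1    2]
 [  65   31    1    1    1]
 [  38   36    1    1    1]] [[44.          2.        ]
 [34.5         4.5       ]
 [47.66695652 27.0573913 ]
 [29.         12.        ]
 [67.5        22.        ]
 [65.         31.        ]
 [38.         36.        ]]
cup_mid 0.63 [235.5, 169.2, 268.8, 198.0] [251. 180.]
guard_handle 0.68 [360.4, 194.8, 382.1, 258.7] [375. 231.]
timer_key 0.49 [396.9, 233.6, 407.8, 248.7] [403. 242.]
cup expected [329.8072507  223.96436905] handle [342.30129678 271.1244185 ]
49.25 [560.1  84.3 259.4] [-3.141e+00 -2.000e-03  3.099e+00] [ 0.03  0.35  1.63 -0.    1.16 -1.5 ] [ 0.1  0.5 -0.6] 1.0012967835475861 0.0
```

```bash
python3 go.py 565,-147,215,3.124
```

```text
49.25 [560.1  84.3 259.4] [-3.141e+00 -2.000e-03  3.099e+00] [ 0.03  0.35  1.63 -0.    1.16 -1.5 ] [ 0.1  0.5 -0.6] 1.0012967835475861 0.0
[565.0, -147.0, 215.0, 3.124] -> [-14.8, -230.9, 44.4] -0.025 rows>= 4.7
```

{"fn": "jog_arm", "kwargs": {"motion": [[[5,-231,0],0],[[5,-231,0],0],[[5,-231,0],0],[[5,-231,0],-0.02],[[5,-231,30],-0.02]], "grip": 0.5}}

```text
t: 49.75
eef_pos: [546.4, -149.7, 232.0]
tcp_rot: [-3.14, 0.004, 3.118]
ft_force: [0.5, 0.1, 0.0]
opening: 0.638
grip_force: 0.0
```

```bash
cat > key.py <<'E'
from go import *
p=read_camera("wrist"); pickle.dump(p,open("w_key.pkl","wb")); cv2.imwrite("pics/key.png",p["img"])
s=state(); print(np.round(s["eef_pos"],1),np.round(s["tcp_rot"],3))
c=proj(p,[515,-147,85]); print("pred",c); x,y=c.astype(int)
g=(p["img"].max(2)<48)[y-60:y+60,x-60:x+60].astype(np.uint8)
n,l,st,ce=cv2.connectedComponentsWithStats(g)
for k in range(1,n):
    if st[k,4]>150: print("blob",st[k][:4]+[x-60,y-60,0,0],st[k,4],ce[k]+[x-60,y-60],np.round(onz(p,*(ce[k]+[x-60,y-60]),90),1))
b=p["img"].max(2)
for r in range(y-44,y+45,6): print(r,"".join("%4d"%b[r,q] for q in range(x-44,x+45,5)))
E
python3 key.py
```

```text
[ 543.9 -151.6  225.3] [ 3.141 -0.005  3.116]
pred [320.28397817 192.38536742]
blob [298 161  47  63] 1877 [320.77783697 189.16995205] [ 511.7 -146.5   90. ]
148  126 123 126 126 125 125 128 128 127 125 126 130 127 125 127 127 128 128
154  126 124 126 127 125 125 125 124 120 177 148 123 126 127 128 129 128 128
160  126 126 127 125 126 152 190 191  87 137 186  58 189 144 126 128 128 128
166  125 120  74  75 117 120 120 120  21  27  24 188 186 188  94 126 126 127
172  128  78  79 105 117 118  17  18  18  26  29  28  23 189 194 147 127 128
178  124  79  79 118 114  12  16  17  21  27  28  27  28  21 192 191 128 130
184   79  79  78 117 117  18  18  18  20  26  26  27  26  26 193 195 124 130
190   79  79  79  88 121  15  17  16  19  25  26  26  27  26 186 190 126 131
196   78  80  80 115 114  16  17  18  20  28  25  24  28  27 193 181 130 133
202   88  80  80 116 115  85  17  18  19  24  26  26  25 181 190 190 128 135
208   88  80  82  81 115 116 103  12  17  35  24  23 180 187 189 128 128 132
214   87  80  79  80  81 117  98 115  17 209  25 192 183 189 129 128 131 129
220  128  80  81  81  82  81 132 185  14 207  25 165 131 131 129 128 127 131
226  128 129 130 129 129 128 129 128 128 128 129 132 129 128 130 131 128 133
232  127 127 128 129 129 128 126 129 129 129 130 131 129 127 130 132 128 133
```

```bash
python3 - <<'E'
from go import *
p=pickle.load(open("w_key.pkl","rb"))
print(onz(p,321.5,192.5,93),onz(p,321.5,190,72), onz(p,321,161,93),onz(p,321,224,93))
E
python3 go.py 514,-147,130,3.124 514,-147,62,3.124
```

```text
[ 513.95129658 -146.0262557    93.        ] [ 514.86871872 -145.90454585   72.        ] [ 489.11097534 -145.91719547   93.        ] [ 539.94528851 -146.96732223   93.        ]
49.8 [ 543.9 -151.6  225.3] [ 3.141 -0.005  3.116] [-0.39  0.38  1.68 -0.    1.08 -1.93] [-1.2 -1.9 -4.6] 0.5931511648273536 0.0
[514.0, -147.0, 130.0, 3.124] -> [30.0, 3.9, 95.3] -0.008 rows>= 2.0
[514.0, -147.0, 62.0, 3.124] -> [0.0, -0.0, 68.0] -0.0 rows>= 1.4
```

{"fn": "jog_arm", "kwargs": {"motion": [[[28,5,95],-0.008],[[28,5,95],-0.008],[[28,5,95],-0.008],[[28,5,95],-0.008],[[28,5,95],-0.008]], "grip": 0.5}}

```text
t: 50.3
eef_pos: [519.5, -141.0, 137.7]
tcp_rot: [-3.141, 0.003, 3.127]
ft_force: [-0.9, -0.3, 1.2]
opening: 0.501
grip_force: 0.0
```

```bash
python3 go.py 516,-146.5,66,3.124
```

```text
50.3 [ 519.5 -141.   137.7] [-3.141e+00  3.000e-03  3.127e+00] [-0.39  0.45  1.85 -0.    0.84 -1.94] [-0.9 -0.3  1.2] 0.5011505121399168 0.0
[516.0, -146.5, 66.0, 3.124] -> [3.4, -5.6, 71.7] 0.003 rows>= 1.4
```

{"fn": "jog_arm", "kwargs": {"motion": [[[3.4,-5.5,20],0],[[3.4,-5.5,40],0],[[3.4,-5.5,55],0],[[3.4,-5.5,65],0],[[3.4,-5.5,70],0]]}}

```text
t: 50.8
eef_pos: [515.3, -146.2, 66.3]
tcp_rot: [-3.141, 0.001, 3.127]
ft_force: [0.5, -0.7, 0.6]
opening: 0.498
grip_force: 0.0
```

{"fn": "jog_arm", "kwargs": {"motion": [[[0,0,0],0],[[0,0,0],0],[[0,0,0],0],[[0,0,0],0],[[0,0,0],0]], "grip": 1}}

```text
t: 51.3
eef_pos: [514.5, -146.1, 66.2]
tcp_rot: [-3.141, 0.001, 3.127]
ft_force: [-0.4, -0.6, 0.1]
opening: 0.133
grip_force: 0.0
```

{"fn": "jog_arm", "kwargs": {"motion": [[[0,0,0],0],[[0,0,0],0],[[0,0,0],0]]}}

```text
t: 51.6
eef_pos: [514.6, -146.4, 66.2]
tcp_rot: [-3.141, 0.001, 3.127]
ft_force: [-1.8, -3.6, 5.9]
opening: 0.125
grip_force: 30.0
```

{"fn": "jog_arm", "kwargs": {"motion": [[[0,0,0],0.13],[[0,0,0],0.26],[[0,0,0],0.39],[[0,0,0],0.52],[[0,0,0],0.65]]}}

```text
t: 52.1
eef_pos: [514.7, -145.9, 66.2]
tcp_rot: [3.141, 0.001, 2.472]
ft_force: [0.6, 2.1, 5.3]
opening: 0.12
grip_force: 30.0
```

{"fn": "jog_arm", "kwargs": {"motion": [[[0,0,0],0.13],[[0,0,0],0.26],[[0,0,0],0.39],[[0,0,0],0.52],[[0,0,0],0.65]]}}

```text
t: 52.6
eef_pos: [515.3, -145.6, 66.2]
tcp_rot: [3.14, 0.0, 1.822]
ft_force: [4.0, 4.1, 2.7]
opening: 0.124
grip_force: 30.0
```

```bash
python3 go.py; python3 -c "
from cell import state;print(state()['moment'])"
```

```text
52.6 [ 515.3 -145.6   66.2] [3.14  0.    1.822] [-0.4   0.55  1.91  0.    0.68 -0.65] [4.  4.1 2.7] 0.12404825648689387 29.99915510416031
[ 0.72070496 -0.87021245  0.05449043]
```

{"fn": "jog_arm", "kwargs": {"motion": [[[0,0,0],0.13],[[0,0,0],0.26],[[0,0,0],0.39],[[0,0,0],0.52],[[0,0,0],0.65]]}}

```text
t: 53.1
eef_pos: [515.9, -145.7, 66.2]
tcp_rot: [3.139, -0.001, 1.171]
ft_force: [7.3, 3.6, 0.9]
opening: 0.125
grip_force: 30.0
```

{"fn": "jog_arm", "kwargs": {"motion": [[[0,0,0],0.13],[[0,0,0],0.26],[[0,0,0],0.39],[[0,0,0],0.52],[[0,0,0],0.52]]}}

```text
t: 53.6
eef_pos: [516.3, -146.0, 66.2]
tcp_rot: [3.139, -0.003, 0.652]
ft_force: [7.8, 3.3, 0.1]
opening: 0.125
grip_force: 30.0
```

{"fn": "jog_arm", "kwargs": {"motion": [[[0,0,0],0],[[0,0,0],0],[[0,0,0],0],[[0,0,0],0],[[0,0,0],0]], "grip": 0.5}}

```text
t: 54.1
eef_pos: [514.3, -146.0, 65.8]
tcp_rot: [-3.141, 0.0, 0.657]
ft_force: [-0.5, 0.1, 0.7]
opening: 0.467
grip_force: 0.0
```

{"fn": "jog_arm", "kwargs": {"motion": [[[0,0,-30],0],[[0,0,-50],0],[[0,0,-60],-0.14],[[0,0,-60],-0.28],[[0,0,-60],-0.42]]}}

```text
t: 54.6
eef_pos: [514.4, -146.1, 126.3]
tcp_rot: [3.141, -0.0, 1.083]
ft_force: [-0.8, -1.0, 0.0]
opening: 0.503
grip_force: 0.0
```

{"fn": "jog_arm", "kwargs": {"motion": [[[0,0,0],-0.75],[[0,0,0],-0.75],[[0,0,0],-0.75],[[0,0,0],-0.75],[[0,0,0],-0.75]]}}

```text
t: 55.1
eef_pos: [514.3, -146.0, 125.8]
tcp_rot: [-3.141, -0.0, 1.833]
ft_force: [-0.5, -0.0, -0.1]
opening: 0.5
grip_force: 0.0
```

{"fn": "jog_arm", "kwargs": {"motion": [[[0,0,0],-0.75],[[0,0,0],-0.75],[[0,0,0],-0.75],[[0,0,0],-0.75],[[0,0,0],-0.75]]}}

```text
t: 55.6
eef_pos: [514.3, -146.1, 125.8]
tcp_rot: [-3.142, -0.0, 2.583]
ft_force: [-0.3, -0.4, 0.7]
opening: 0.495
grip_force: 0.0
```

{"fn": "jog_arm", "kwargs": {"motion": [[[0,0,0],-0.75],[[0,0,0],-0.75],[[0,0,0],-0.75],[[0,0,0],-0.75],[[0,0,0],-0.75]]}}

```text
t: 56.1
eef_pos: [514.3, -146.0, 125.8]
tcp_rot: [3.142, -0.0, -2.95]
ft_force: [-0.0, -0.2, -0.2]
opening: 0.502
grip_force: 0.0
```

```bash
python3 go.py; python3 key.py | head -4
```

```text
56.1 [ 514.3 -146.   125.8] [ 3.142 -0.    -2.95 ] [-0.4   0.46  1.87 -0.    0.82 -2.16] [-0.  -0.2 -0.2] 0.5020516686784482 0.0
[ 514.3 -146.1  125.9] [-3.141 -0.    -2.941]
pred [315.4293562  272.29690271]
blob [285 229  64  86] 3588 [318.43088071 266.77396878] [ 509.6 -146.2   90. ]
blob [369 285   6  47] 233 [371.87124464 310.26609442] [ 530.4 -109.7   90. ]
```

{"fn": "jog_arm", "kwargs": {"motion": [[[-1,0,0],-0.15],[[-1,0,0],-0.3],[[-1,0,0],-0.45],[[-1,0,0],-0.45],[[-1,0,0],-0.45]]}}

```text
t: 56.65
eef_pos: [515.3, -145.9, 125.9]
tcp_rot: [-3.142, -0.0, -2.512]
ft_force: [-0.3, 0.3, 0.2]
opening: 0.501
grip_force: 0.0
```

{"fn": "jog_arm", "kwargs": {"motion": [[[0,0,20],0],[[0,0,40],0],[[0,0,55],0],[[0,0,60],0],[[0,0,60],0]]}}

```text
t: 57.15
eef_pos: [515.2, -145.8, 65.5]
tcp_rot: [3.141, -0.001, -2.509]
ft_force: [-0.8, 0.0, 0.5]
opening: 0.497
grip_force: 0.0
```

{"fn": "jog_arm", "kwargs": {"motion": [[[0,0,0],0],[[0,0,0],0],[[0,0,0],0],[[0,0,0],0],[[0,0,0],0]], "grip": 1}}

```text
t: 57.65
eef_pos: [515.5, -145.9, 66.1]
tcp_rot: [-3.141, 0.0, -2.506]
ft_force: [1.4, -4.6, -0.0]
opening: 0.14
grip_force: 3.0
```

{"fn": "jog_arm", "kwargs": {"motion": [[[0,0,0],0],[[0,0,0],0],[[0,0,0],0]]}}

```text
t: 57.95
eef_pos: [515.8, -146.3, 66.1]
tcp_rot: [-3.14, 0.0, -2.506]
ft_force: [1.4, -4.8, 2.8]
opening: 0.123
grip_force: 30.0
```

{"fn": "jog_arm", "kwargs": {"motion": [[[0,0,0],0.13],[[0,0,0],0.26],[[0,0,0],0.39],[[0,0,0],0.52],[[0,0,0],0.65]]}}

```text
t: 58.45
eef_pos: [515.8, -146.4, 66.1]
tcp_rot: [-3.141, 0.001, 3.122]
ft_force: [0.9, -5.8, 2.0]
opening: 0.123
grip_force: 30.0
```

{"fn": "jog_arm", "kwargs": {"motion": [[[0,0,0],0.13],[[0,0,0],0.26],[[0,0,0],0.39],[[0,0,0],0.52],[[0,0,0],0.65]]}}

```text
t: 58.95
eef_pos: [515.8, -146.6, 66.1]
tcp_rot: [-3.141, 0.002, 2.472]
ft_force: [0.7, -7.0, 2.8]
opening: 0.126
grip_force: 30.0
```

```bash
python3 go.py; python3 -c "
from cell import state;print(state()['moment'])"
```

```text
58.95 [ 515.8 -146.6   66.1] [-3.141e+00  2.000e-03  2.472e+00] [-0.4   0.55  1.91 -0.    0.68 -1.3 ] [ 0.7 -7.   2.8] 0.12567550460864202 29.95630770921707
[-1.22601917 -0.24809995  0.05724255]
```

{"fn": "jog_arm", "kwargs": {"motion": [[[0,0,0],0.13],[[0,0,0],0.26],[[0,0,0],0.39],[[0,0,0],0.52],[[0,0,0],0.65]]}}

```text
t: 59.45
eef_pos: [515.7, -146.7, 66.1]
tcp_rot: [3.141, 0.002, 1.822]
ft_force: [0.1, -7.8, 2.7]
opening: 0.123
grip_force: 30.0
```

{"fn": "jog_arm", "kwargs": {"motion": [[[0,0,0],0.13],[[0,0,0],0.26],[[0,0,0],0.39],[[0,0,0],0.5],[[0,0,0],0.5]]}}

```text
t: 59.95
eef_pos: [515.5, -146.7, 66.1]
tcp_rot: [3.141, 0.001, 1.323]
ft_force: [-2.2, -8.1, 3.5]
opening: 0.12
grip_force: 30.0
```

```bash
python3 -c "
from cell import state;print(state()['moment'])"
```

```text
[-1.55855791  0.10097141  0.01206258]
```

{"fn": "jog_arm", "kwargs": {"motion": [[[0,0,0],0.04],[[0,0,0],0.08],[[0,0,0],0.08]]}}

```text
t: 60.25
eef_pos: [515.5, -146.7, 66.1]
tcp_rot: [3.141, 0.001, 1.247]
ft_force: [-1.9, -7.2, 3.3]
opening: 0.123
grip_force: 30.0
```

```bash
python3 -c "
from cell import state;print(state()['moment'])"
```

```text
[-1.53986662  0.14223848  0.38661087]
```

{"fn": "jog_arm", "kwargs": {"motion": [[[0,0,0],0],[[0,0,0],0],[[0,0,0],0],[[0,0,0],0],[[0,0,0],0]], "grip": 0.4}}

```text
t: 60.75
eef_pos: [515.3, -145.7, 65.8]
tcp_rot: [-3.141, -0.0, 1.247]
ft_force: [-0.3, 0.6, -0.3]
opening: 0.49
grip_force: 0.0
```

{"fn": "jog_arm", "kwargs": {"motion": [[[0,0,-30],0],[[0,0,-80],0],[[0,0,-130],0],[[0,0,-180],0],[[0,0,-220],0]]}}

```text
t: 61.25
eef_pos: [515.3, -145.7, 288.9]
tcp_rot: [3.139, 0.0, 1.247]
ft_force: [0.6, 0.1, 0.3]
opening: 0.598
grip_force: 0.0
```

{"fn": "jog_arm", "kwargs": {"motion": [[[-150,-50,0],0],[[-150,-50,0],0],[[-150,-50,0],0],[[-150,-50,0],0],[[-150,-50,0],0]]}}

```text
t: 61.75
eef_pos: [419.5, -273.0, 285.9]
tcp_rot: [3.142, -0.0, 1.244]
ft_force: [0.4, -0.2, -0.2]
opening: 0.603
grip_force: 0.0
```

Run:
```python
from go import *
s=state(); print(s["eef_pos"],s["ft_force"],s["opening"])
t=read_camera("top"); sc=read_camera("scene")
for nm,p in(("top",t),("scene",sc)):
    print(nm,"cup exp",proj(p,[561,84,133]),"handle exp",[proj(p,[421,46+d,85]) for d in(-50,50)])
    for n in("cup_mid","tumbler_mid","guard_handle","timer_key"):
        for d in cut_out(n,p)[:2]: print(n,round(d["p"],2),np.round(d["box"]),np.round(cen(d["region"])))
def show(p,z,pts):
    g=p["img"]
    for X in pts:
        u,v=np.round(proj(p,X)).astype(int); print(X,(u,v),g[v-2:v+3,u].tolist())
show(t,0,[(421,46,85),(561,84,178),(561,50,88)]); show(sc,0,[(421,46,85),(561,84,178)])
```

```text
[ 419.52213225 -273.03480878  285.89201128] [ 0.35366887 -0.16674123 -0.18002976] 0.6029461438714842
top cup exp [329.8072507  223.96436905] handle exp [array([358.42152045, 271.06661373]), array([326.19432313, 271.18291934])]
cup_mid 0.61 [320. 214. 342. 238.] [329. 227.]
cup_mid 0.54 [397. 236. 411. 249.] [403. 243.]
guard_handle 0.75 [302. 194. 381. 272.] [335. 241.]
guard_handle 0.24 [382. 141. 401. 173.] [394. 155.]
timer_key 0.49 [398. 237. 410. 248.] [403. 243.]
scene cup exp [333.48882283 241.48625257] handle exp [array([275.95834519, 247.36316634]), array([297.74046434, 226.2667763 ])]
cup_mid 0.74 [320. 225. 343. 260.] [333. 244.]
cup_mid 0.29 [245. 217. 379. 353.] [309. 287.]
guard_handle 0.74 [274. 223. 378. 311.] [310. 253.]
guard_handle 0.38 [144. 332. 298. 460.] [223. 394.]
timer_key 0.63 [260. 291. 278. 311.] [269. 300.]
(421, 46, 85) (np.int64(342), np.int64(271)) [[92, 99, 104], [130, 136, 138], [147, 152, 156], [123, 130, 136], [103, 113, 125]]
(561, 84, 178) (np.int64(330), np.int64(221)) [[180, 195, 200], [181, 195, 201], [181, 195, 200], [180, 195, 200], [183, 197, 202]]
(561, 50, 88) (np.int64(341), np.int64(227)) [[179, 181, 174], [179, 181, 174], [180, 178, 174], [178, 178, 174], [180, 182, 175]]
(421, 46, 85) (np.int64(287), np.int64(237)) [[98, 101, 108], [117, 120, 122], [130, 135, 135], [119, 124, 124], [103, 103, 105]]
(561, 84, 178) (np.int64(334), np.int64(231)) [[157, 167, 168], [158, 168, 171], [156, 165, 167], [154, 164, 166], [156, 165, 167]]
```

The cup stands upright on the shut guard in both the top and scene views. The handle is where it should be and nothing is touching the gripper. Handing in.

```bash
python3 -c "
from cell import job_done; print(job_done())"
```

```text
the job is handed in; nothing more can be done
None
```

The job is handed in: all three tubes are snapped into their holders, the guard is shut flat, the plastic cup stands mouth down on it (no tumbler was on the stand), the timer is wound to its stop at about 5.0 rad, and the gripper is clear of everything; no verdict came back.

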